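# Load the soak pallet and fold up its draught guard

## Robot

A 6-joint arm with a two-finger parallel gripper is mounted at the origin on a cart in front of the work surface, level with it; the furniture and walls round the work are solid. World frame = base frame: x ahead of the robot, y to its left, z up, the work surface at z = 0. Lengths are in m, angles in rad, forces in N, time in s.
With the tool pointing down it reaches from about 0.225 to 0.725 m from the base axis. Payload 3.1 kg.
Tool frame: the origin (TCP) lies at the very end of the fingers, on their centre line; the grasp point (between the pads) lies 19 mm behind it (env.grasp_offset is the distance from the TCP to the grasp point, in m); z points along the fingers, y is the line along which they close (so a half turn about z gives the same grasp; the last joint's range is limited). The gripper opens to 85 mm and grips with 20 to 120 N. Pads are 22 mm wide; open, the fingers measure 114 mm over their backs; the gripper's body (76 mm by 85 mm) begins 54 mm behind the grasp point. The pads swing forward as they close: fully open they stand 13 mm farther back than shut.
Start: joints at [-1.386, 0.048, 0.099, 1.622, 0, 1.443], TCP at [0.162, -0.5, 0.192] pointing down, gripper open.
Joint ranges: [-2.91, 2.91], [-0.99, 1.94], [-1.21, 1.42], [-2.12, 2.29], [-1.49, 1.47], [-3.14, 3.14]. Speed limits (rad/s): [2.79, 2.79, 3.14, 3.14, 3.14, 3.14].

## Interface

Orientations are given as a rotation vector (axis times angle).
In Python, from plant import env gives the robot as it stands. The module is installed in compiled form; this text tells all that it offers.
- The arm moves only by the tool play_rows, never from a script. Its argument "motion" is a list of rows, each a list of 5 numbers: the opening, from 0 (shut) to 1 (fully open), then the shift along the tool's x, y, z in m, then the turn about the tool's z in degrees. In form: [[jaw, tx, ty, tz, twist], ...]. A call has 1 to 12 rows; each row is the pose to reach, as a shift and turn from the pose commanded when the call began, along the tool's axes at that moment; what a row does not reach only later rows make up. A row lasts 1/12 s, in which the tool goes at most 41.7 mm and 7.16 degrees, less where a joint would pass 70% of its speed; a pose out of reach is approached as far as the arm can. A call with a gripper value outside its range is refused whole. The fingers move at their own pace and stop on an object; the grip force is fixed at half the most. Time passes only in rows, so rows that repeat a pose let the fingers close. It gives the time, the measured TCP pose, the force, the opening and the grip force at its end, in the units of the state.
- env.read_state(): the state, without advancing time (a new reading comes with each control period).
- env.snapshot(name): name is "side" or "top"; returns a dict with "color" (400x640x3 uint8, red, green, blue), "depth" (400x640 float32, m along the optical axis (not along the pixel's ray), 0 where there is no reading), "mtx" (3x3 intrinsics, pixels), "R" (3x3) and "t" (3): a world point X has camera coordinates R X + t. Camera axes: x right, y down, z forward; pixel columns grow to the right and rows downward; lengths in m; the calibration is good to about 2 mm. A picture is of the moment at which its call begins.
- env.hand_in(): hands the job in; it is judged then, once.
The state is a dict: "time_s": time; "qpos": joint angles; "qvel": joint speeds; "effort": joint torques, N m; "eef_pos": TCP position; "orientation": TCP orientation; "force": force on the tool from outside, world axes, zero at the start; "ft_torque": the same for the moment, N m; "gripper_width": finger opening in m; "gripper_force": force on a finger pad.
Only numpy, scipy, OpenCV 4.12 (cv2) and the standard library are available. Lean on these libraries where they do the work, as an engineer would, in place of code of your own. Each camera call takes 0.05 s, during which the arm holds its last target. There are 200 camera calls.

## Task

Get the batch of turned flanges ready for its temperature soak: slide every flange flat along the pallet's deck into a nest of its own, past the two sprung balls until it clicks fully home against the back stop, and once all are home, fold up the pallet's three hinged guards (left, right and front) until they stand upright and close the box round the parts. Leave the other things on the plate where they are.

Things in the scene. Friction and masses are not known exactly. Their poses are not given: they have to be found in the camera images.
- pallet: heavy fixed dark steel soak pallet, 116 mm (x) by 324 mm (y); deck 20 mm above the surface plate. Origin at the centre of its underside, z up, x from its open front (robot's side) to its fixed back wall. Four lanes along x, side by side, each with a nest at the back; three grey hinged guards at front, left, right. Back wall and raised guards reach 81 mm above the surface plate.
- nest_1 (a point): seat centre of the leftmost nest, pallet x = +18, y = +117 mm, on the deck; axes as the pallet's. A seated flange has its origin here. The four nests are alike: lanes 67 mm wide between fences 10 mm high and 11 mm wide with rounded noses; the fences run from x = -8 mm back to the stop, the deck before them is bare.
- nest_2 (a point): seat centre of the second nest from the left, pallet x = +18, y = +39 mm, on the deck. In every lane two sprung steel balls (5 mm radius, at pallet x = 0) stand 6.5 mm out of the fences, 54 mm apart: a 64 mm flange slid along the deck in +x forces them apart (5 N at the rim, up to 20 N when held by the hub) and snaps home behind them against the back stop at x = 50 mm.
- nest_3 (a point): seat centre of the third nest from the left, pallet x = +18, y = -39 mm, on the deck. The stop of every nest has a hold-down lip over x = 40 to 50 mm, 11.5 mm above the deck: a flange cannot be lowered straight into a nest. Grip the hub across the lane (fingers at its +y and -y sides), so that no finger meets the lip.
- nest_4 (a point): seat centre of the rightmost nest, pallet x = +18, y = -117 mm, on the deck. Any flange may go in any nest. Set a flange down flat on the bare deck with its centre 42 mm in front (-x) of a nest's centre, within 5 mm sideways: there it is clear of the balls, and a push of 42 mm in the pallet's +x seats it, the fence noses centring it.
- flange_1: turned steel flange lying flat, hub upward: rim disc 64 mm in diameter, 9 mm thick, six bolt holes; hub 32 mm in diameter, its top 26 mm above the underside; 0.14 to 0.22 kg. Origin at the centre of the underside, z up; yaw does not matter. Best gripped from above by the hub, fingertips 11 mm or more above the underside. Three or four flanges are present.
- flange_2: turned steel flange lying flat, hub upward: rim disc 64 mm in diameter, 9 mm thick, six bolt holes; hub 32 mm in diameter, its top 26 mm above the underside; 0.14 to 0.22 kg. Origin at the centre of the underside, z up; yaw does not matter. Best gripped from above by the hub, fingertips 11 mm or more above the underside. Three or four flanges are present.
- flange_3: turned steel flange lying flat, hub upward: rim disc 64 mm in diameter, 9 mm thick, six bolt holes; hub 32 mm in diameter, its top 26 mm above the underside; 0.14 to 0.22 kg. Origin at the centre of the underside, z up; yaw does not matter. Best gripped from above by the hub, fingertips 11 mm or more above the underside. Three or four flanges are present.
- flange_4: turned steel flange lying flat, hub upward: rim disc 64 mm in diameter, 9 mm thick, six bolt holes; hub 32 mm in diameter, its top 26 mm above the underside; 0.14 to 0.22 kg. Origin at the centre of the underside, z up; yaw does not matter. Best gripped from above by the hub, fingertips 11 mm or more above the underside. Three or four flanges are present.
- guard_left (a joint): angle of the left guard, rad: 0 = flat outward (towards the pallet's +y), 1.571 = upright against its stop; starts at 0 to 0.3. A stiff friction hinge keeps it at any angle; raising takes about 2 N at the bar.
- guard_left_bar (a point): middle of the left guard's gripping bar: round steel, 10 mm thick, along the guard's free edge and the pallet's x, 62 mm from the hinge. Below it the grey sheet has a hand slot 64 mm long, 28 mm clear, so a finger fits on each side and the bar rolls between the fingers as the guard swings; the tool can point down throughout. Height 14 mm when flat, 76 mm upright.
- guard_left_hinge (a point): middle of the left guard's hinge line, fixed on the pallet at pallet x = 0, y = +166 mm, 14 mm above the surface plate. The bar swings about it on a 62 mm radius: outward when flat, straight above when upright.
- guard_right (a joint): angle of the right guard, rad: 0 = flat outward (towards the pallet's -y), 1.571 = upright against its stop; starts at 0 to 0.3. A stiff friction hinge keeps it at any angle; raising takes about 2 N at the bar.
- guard_right_bar (a point): middle of the right guard's gripping bar: round steel, 10 mm thick, along the guard's free edge and the pallet's x, 62 mm from the hinge. Below it the grey sheet has a hand slot 64 mm long, 28 mm clear, so a finger fits on each side and the bar rolls between the fingers as the guard swings; the tool can point down throughout. Height 14 mm when flat, 76 mm upright.
- guard_right_hinge (a point): middle of the right guard's hinge line, fixed on the pallet at pallet x = 0, y = -166 mm, 14 mm above the surface plate. The bar swings about it on a 62 mm radius: outward when flat, straight above when upright.
- guard_front (a joint): angle of the front guard, rad: 0 = flat outward (towards the pallet's -x, the robot), 1.571 = upright against its stop; starts at 0 to 0.3. A stiff friction hinge keeps it at any angle; raising takes about 2 N at the bar.
- guard_front_bar (a point): middle of the front guard's gripping bar: round steel, 10 mm thick, along the guard's free edge and the pallet's y, 62 mm from the hinge. Below it the grey sheet has a hand slot 70 mm long, 28 mm clear, so a finger fits on each side and the bar rolls between the fingers as the guard swings; the tool can point down throughout. Height 14 mm when flat, 76 mm upright.
- guard_front_hinge (a point): middle of the front guard's hinge line, fixed on the pallet at pallet x = -62, y = 0 mm, 14 mm above the surface plate. The bar swings about it on a 62 mm radius: outward when flat, straight above when upright.
- cylinder_square: bystander: steel cylinder square with a black cap, 38 mm in diameter, 80 mm tall, standing; origin under its centre. Leave it alone.
- white_jar: bystander: white plastic jar, 48 mm in diameter, 62 mm tall; origin under its centre. Leave it alone.
- indenter_case: bystander: small blue plastic case, 37 x 56 x 23 mm; origin under its centre. Leave it alone.
- loupe: bystander: black stand magnifier, 33 mm in diameter, 36 mm tall; origin under its centre. Leave it alone.
Not all that is in view belongs to the job. What is shaped like the flange_2 but brown or orange is not meant.

How it is judged:
On the way, in this order (a step that is already met when the one before it is completed fails the run):
1. every flange present has been clicked home in a nest ((horizontal distance between flange_1 and nest_1 below 0.004 m or horizontal distance between flange_1 and nest_2 below 0.004 m or horizontal distance between flange_1 and nest_3 below 0.004 m or horizontal distance between flange_1 and nest_4 below 0.004 m) and z of each of flange_1, flange_2, flange_3, flange_4 in the frame of nest_1 below 0.003 m and angle between each of flange_1, flange_2, flange_3, flange_4's own z axis and vertical below 0.06 rad and (horizontal distance between flange_2 and nest_1 below 0.004 m or horizontal distance between flange_2 and nest_2 below 0.004 m or horizontal distance between flange_2 and nest_3 below 0.004 m or horizontal distance between flange_2 and nest_4 below 0.004 m) and (horizontal distance between flange_3 and nest_1 below 0.004 m or horizontal distance between flange_3 and nest_2 below 0.004 m or horizontal distance between flange_3 and nest_3 below 0.004 m or horizontal distance between flange_3 and nest_4 below 0.004 m) and (horizontal distance between flange_4 and nest_1 below 0.004 m or horizontal distance between flange_4 and nest_2 below 0.004 m or horizontal distance between flange_4 and nest_3 below 0.004 m or horizontal distance between flange_4 and nest_4 below 0.004 m)), for 0.2 s.
2. the three guards stand upright (value of joint each of guard_left, guard_right, guard_front above 1.45 rad), for 0.2 s.
At the end, for the whole second after the job is handed in: Every flange present lies flat on the deck and at rest, its centre within 4 mm of the seat centre of a nest; left, right and front guards all stand above 1.45 rad (within 7 degrees of upright) (all of step 1 and all of step 2 and linear speed of each of flange_1, flange_2, flange_3, flange_4 below 0.02 m/s); the robot touches nothing.
It fails at once if the cylinder square is moved more than 2 cm or knocked over (distance of cylinder_square from where it was at the start of the episode above 0.02 m).
It fails at once if the white jar is moved more than 2 cm or knocked over (distance of white_jar from where it was at the start of the episode above 0.02 m).
It fails at once if the indenter case is moved more than 2 cm or knocked over (distance of indenter_case from where it was at the start of the episode above 0.02 m).
Of flange_1, flange_2, flange_3, flange_4 only 3 to 4 are there at a start; the rules pass over those that are not, and their reading is None.
At some moment in a run one of flange_1, flange_2, flange_3, flange_4 may be knocked a few centimetres aside while the robot is not near it.
Once in a run the grip may slacken for a moment while it holds something.
It also fails if it takes over 210 s, if anything falls off the work surface, if the arm or the gripper's body presses on something with over 40 N, if the wrist force passes 120 N, or if a joint passes its speed limit or range.

## Working session

There is one attempt and no reset: what is moved stays moved. The work goes in short steps, Python scripts to look and compute and a tool call to move; the robot and the scene stay as the last step left them, time stands still between calls to the robot, and variables do not carry over. Pictures are saved under pics/ and viewed, at most 14 in all, crops included, and the job is handed in when it is done.

Besides the shell and the picture viewer there is one more tool, called after "Request:" by a JSON object that holds its "op" and its "data". play_rows: Moves the arm, as the interface text tells. Its arguments: {"type":"object","properties":{"motion":{"type":"array"}},"required":["motion"]}

```bash
mkdir -p pics
cat > h.py <<'E'
import numpy as np, cv2
from plant import env
def snap(n,f=None):
    s=env.snapshot(n)
    if f: cv2.imwrite('pics/'+f,s['color'][:,:,::-1])
    return s
def ray(s,u,v,z):
    d=np.linalg.inv(s['mtx'])@[u,v,1]; d=s['R'].T@d; c=-s['R'].T@s['t']
    return c+d*(z-c[2])/d[2]
def pix(s,X):
    p=s['mtx']@(s['R']@np.array(X)+s['t']); return p[:2]/p[2]
def cloud(s):
    v,u=np.mgrid[0:400,0:640]; d=s['depth']
    p=np.stack([u,v,np.ones_like(u)],-1)@np.linalg.inv(s['mtx']).T*d[...,None]
    P=(p-s['t'])@s['R']; P[d==0]=np.nan
    return P
E
python3 - <<'E'
from h import *
for n in('top','side'):
    s=snap(n,n+'0.png'); print(n,-s['R'].T@s['t'],s['R'],s['mtx'])
    np.savez(n+'0.npz',**s)
st=env.read_state();print(st)
print(env.grasp_offset)
E
```

```text
top [0.37874455 0.06515561 1.23847381] [[-0.00204435 -0.99981482 -0.01913481]
 [-0.99707045  0.00350107 -0.0764085 ]
 [ 0.07646134  0.01892255 -0.99689297]] [[379.36404      0.         317.94168003]
 [  0.         379.36404    200.62405632]
 [  0.           0.           1.        ]]
side [0.09240552 0.85685977 0.71572915] [[-0.87817761 -0.47781144  0.02236785]
 [-0.31005713  0.53300531 -0.78725467]
 [ 0.36423711 -0.69828473 -0.61622217]] [[369.0610266    0.         323.13781681]
 [  0.         369.0610266  196.64681571]
 [  0.           0.           1.        ]]
{'time_s': 0.1, 'qpos': array([-1.38577741e+00,  4.86929777e-02,  9.77218417e-02,  1.62200678e+00,
        1.19518664e-05,  1.44299497e+00]), 'qvel': array([-3.39270069e-06, -2.18918826e-03,  3.82903691e-03, -1.40880033e-04,
        1.43883059e-03, -2.24908872e-04]), 'effort': array([ 2.48311480e-03, -3.39852548e+01,  3.20935142e+01,  1.58249756e-02,
       -5.57236910e-05,  1.14116322e-06]), 'eef_pos': array([ 0.16143592, -0.49887941,  0.19070947]), 'orientation': array([-3.10108835e+00, -4.89036086e-01,  7.92029080e-05]), 'force': array([-0.04147421, -0.37248287,  0.23509879]), 'ft_torque': array([ 0.01231316,  0.0327398 , -0.00239343]), 'gripper_force': 0.0, 'gripper_width': 0.08507238662504314}
0.0187
```

View pics/top0.png

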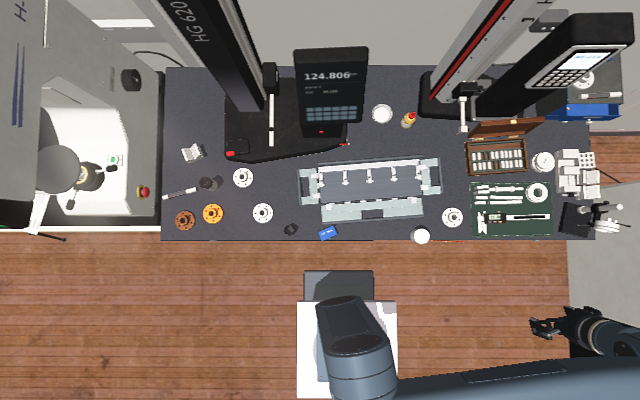

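View pics/side0.png

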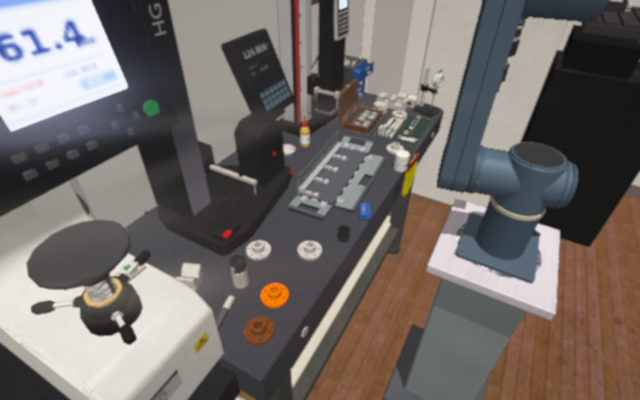

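The top view shows three grey flange-like discs at (243,177), (262,212) and (452,217). Look-alikes are the orange disc (213,213), the brown disc (185,220), a ring on the green tray (537,190), a white round at (543,161), and white jars or lids at (421,236) and (381,113). The pallet is centred near (370,185), with its front guard at (372,212). I'll check the choice in one close crop.

Run:
```python
from h import *
a=cv2.imread('pics/top0.png')
x=cv2.resize(a[145:245,160:320],(800,500),interpolation=cv2.INTER_CUBIC)
y=cv2.resize(a[145:245,420:580],(800,500),interpolation=cv2.INTER_CUBIC)
cv2.imwrite('pics/c1.png',cv2.resize(np.vstack([x,y]),(480,600)))
cv2.imwrite('pics/c2.png',cv2.resize(a[145:230,290:450],(800,425),interpolation=cv2.INTER_CUBIC))
s=dict(np.load('top0.npz')); P=cloud(s)
for u,v in[(243,177),(262,212),(452,217),(213,213),(537,190),(543,161),(421,236),(381,113),(372,212),(330,176),(372,180),(290,230),(215,183),(300,170)]:
    w=P[v-2:v+3,u-2:u+3].reshape(-1,3); print(u,v,np.nanmedian(w,0).round(4))
```

```text
243 177 [0.5526 0.3331 0.0236]
262 212 [0.4369 0.2718 0.0025]
452 217 [ 0.4189 -0.3459  0.0024]
213 213 [0.4332 0.426  0.0237]
537 190 [ 0.5055 -0.6192  0.0047]
543 161 [ 0.594  -0.6257  0.0362]
421 236 [ 0.3589 -0.2284  0.0638]
381 113 [ 0.7648 -0.1213  0.0016]
372 212 [ 0.436  -0.0874 -0.0005]
330 176 [0.552  0.0491 0.0214]
372 180 [ 0.5373 -0.0858  0.0214]
290 230 [ 0.378   0.1802 -0.0004]
215 183 [0.5307 0.4227 0.02  ]
300 170 [0.5723 0.1465 0.0169]
```

View pics/c1.png

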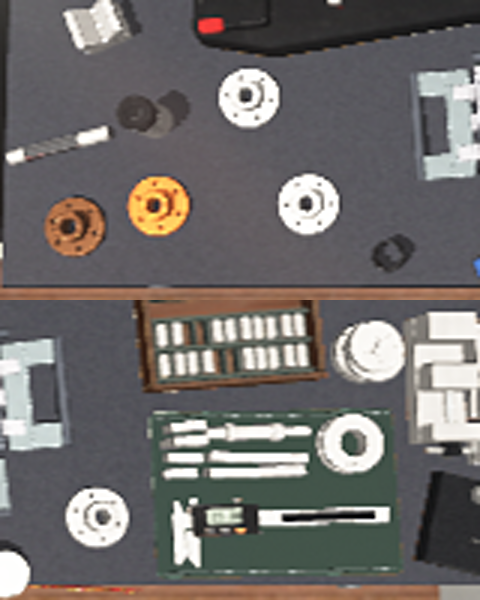

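View pics/c2.png

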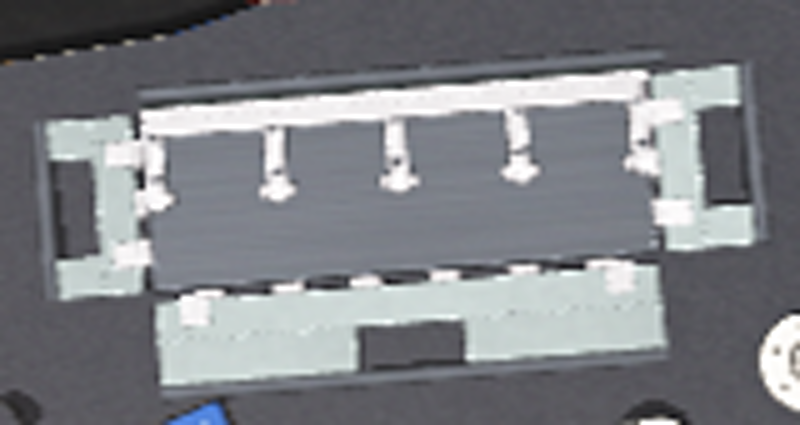

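```bash
cat >> h.py <<'E'
def discs(s,boxes,zr=0.009):
    out=[]
    for (u0,v0,u1,v1) in boxes:
        g=cv2.resize(s['color'][v0:v1,u0:u1],None,fx=8,fy=8,interpolation=cv2.INTER_CUBIC).min(2)
        _,m=cv2.threshold(cv2.GaussianBlur(g,(9,9),0),0,255,cv2.THRESH_OTSU)
        c=max(cv2.findContours(m,cv2.RETR_EXTERNAL,cv2.CHAIN_APPROX_NONE)[0],key=cv2.contourArea)
        e=cv2.fitEllipse(cv2.convexHull(c)); u,v=(np.array(e[0])+.5)/8-.5+[u0,v0]
        out.append((u,v,np.array(e[1])/8,ray(s,u,v,zr)))
    return out
E
python3 - <<'E'
from h import *
t=dict(np.load('top0.npz')); d=dict(np.load('side0.npz'))
for n,s,b in(('top',t,[(230,164,256,190),(249,199,275,225),(439,205,465,230)]),('side',d,[(243,235,274,266),(294,236,326,264)])):
    print(n)
    for r in discs(s,b): print(np.round(r[0],1),np.round(r[1],1),r[2].round(1),r[3].round(4))
# pallet whites, top
u0,v0=295,145
g=cv2.resize(t['color'][v0:230,u0:450],None,fx=8,fy=8,interpolation=cv2.INTER_CUBIC).min(2)
m=(g>190).astype(np.uint8)
cs,_=cv2.findContours(m,cv2.RETR_EXTERNAL,cv2.CHAIN_APPROX_NONE)
for c in sorted(cs,key=cv2.contourArea)[::-1][:12]:
    x,y,w,h=cv2.boundingRect(c); print(cv2.contourArea(c)/64,(x/8+u0,y/8+v0,w/8,h/8))
big=max(cs,key=cv2.contourArea)
# depth: back wall top, deck points, fence tops
P=cloud(t)[150:225,295:445].reshape(-1,3); P=P[~np.isnan(P[:,0])]
for lo,hi in((.07,.09),(.026,.036),(.018,.0235),(.004,.017)):
    q=P[(P[:,2]>lo)&(P[:,2]<hi)]; r=cv2.minAreaRect(q[:,:2].astype(np.float32)); print(lo,len(q),np.median(q[:,2]).round(4),np.round(r[0],4),np.round(r[1],4),r[2])
s=d; a=d['color'][120:230,270:410,::-1]; cv2.imwrite('pics/c3.png',cv2.resize(a,(763,600),interpolation=cv2.INTER_CUBIC))
E
```

```text
top
242.5 177.1 [19.8 20.4] [0.5513 0.3356 0.009 ]
262.3 212.6 [20.1 20.4] [0.4346 0.2694 0.009 ]
451.9 217.0 [19.8 21. ] [ 0.4186 -0.3427  0.009 ]
side
257.9 249.3 [20.2 25.8] [0.5507 0.3381 0.009 ]
309.3 249.5 [19.9 25.2] [0.434  0.2719 0.009 ]
1426.65625 (321.5, 197.0, 101.0, 24.75)
1076.1640625 (299.875, 159.125, 120.0, 45.5)
463.984375 (415.0, 158.375, 25.375, 36.625)
94.0546875 (442.125, 208.125, 7.875, 18.75)
23.5390625 (390.5, 176.0, 7.125, 5.5)
5.359375 (418.0, 229.0, 7.25, 1.0)
1.9375 (449.125, 215.25, 0.875, 3.75)
0.07 338 0.0802 [ 0.5946 -0.0708] [0.0114 0.3229] 4.276880264282227
0.026 933 0.0323 [ 0.5129 -0.0704] [0.4789 0.2242] 86.0068588256836
0.018 3381 0.0204 [ 0.5048 -0.0659] [0.4613 0.2389] 84.75848388671875
0.004 1687 0.0149 [ 0.5183 -0.0799] [0.4873 0.2436] 89.81495666503906
```

View pics/c3.png

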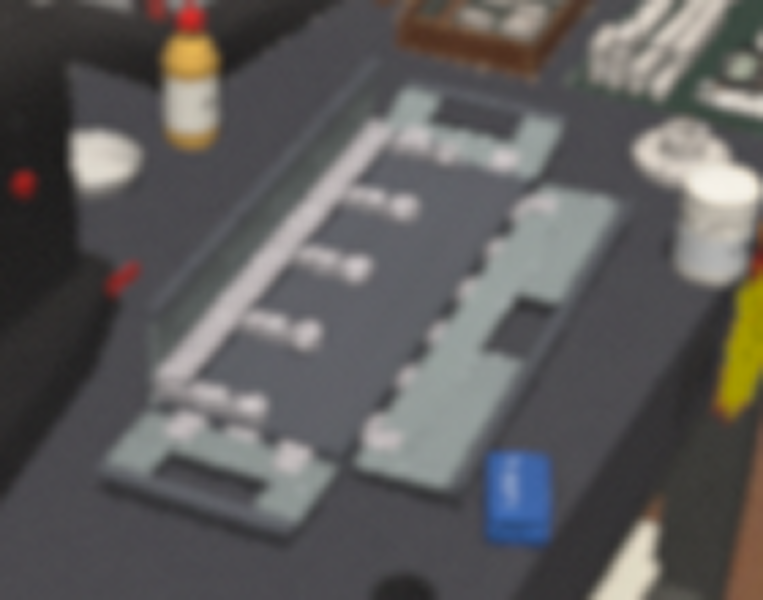

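```bash
cat > pal.py <<'E'
from h import *
t=dict(np.load('top0.npz')); d=dict(np.load('side0.npz'))
def fit(A,B):
    a=A-A.mean(0); b=B-B.mean(0)
    th=np.arctan2((a[:,0]*b[:,1]-a[:,1]*b[:,0]).sum(),(a*b).sum()); R=np.array([[np.cos(th),-np.sin(th)],[np.sin(th),np.cos(th)]])
    c=B.mean(0)-R@A.mean(0); return th,c,R
top=[(278,190,0,78,.028),(400,181,0,0,.028),(520,172,0,-78,.028),(150,289,-58,162,.02),(655,251,-58,-162,.02),(140,93,58,162,.081),(660,52,58,-162,.081)]
side=[(305,333,0,78,.028),(357,267,0,0,.028),(405,206,0,-78,.028),(345,460,-58,162,.02),(153,307,58,162,.081),(378,62,58,-162,.081)]
for s,L,o,k in((t,top,(290,145),5),(d,side,(270,120),5.45)):
    A=np.array([l[2:4] for l in L])/1000.; B=np.array([ray(s,(l[0]+.5)/k-.5+o[0],(l[1]+.5)/k-.5+o[1],l[4])[:2] for l in L])
    th,c,R=fit(A,B); print(np.degrees(th),c.round(4)); print(((B-c)@R-A).round(4).tolist())
    P=cloud(s)
    q=(P[...,:2]-c)@R; z=P[...,2]
    for n,x0,x1,y0,y1 in(('L',-.03,.03,.20,.24),('R',-.03,.03,-.24,-.20),('F',-.14,-.1,-.08,.08),('deck',-.05,-.02,-.14,.14)):
        m=(q[...,0]>x0)&(q[...,0]<x1)&(q[...,1]>y0)&(q[...,1]<y1)
        print(n,np.nanpercentile(z[m],[10,50,90,98]).round(4),q[m&(z>np.nanpercentile(z[m],90))].mean(0).round(4))
E
python3 pal.py
```

```text
4.1007856351014444 [ 0.5358 -0.0762]
[[-0.001, -0.001], [-0.0012, -0.0013], [-0.0012, -0.0002], [0.0002, 0.0017], [0.0003, 0.0007], [0.0011, -0.0017], [0.0019, 0.0018]]
L [-0.0026  0.0017  0.0207  0.0233] [-0.0005  0.2276]
R [-0.0026  0.0013  0.0345  0.0374] [ 0.0009 -0.2249]
F [-0.0013  0.015   0.0217  0.0239] [-0.1221 -0.0039]
deck [0.0173 0.0207 0.0235 0.0255] [-0.0352 -0.0133]
4.167845760596805 [ 0.5352 -0.0757]
[[0.0022, -0.0014], [0.0019, -0.0012], [0.0017, -0.0019], [-0.0039, 0.0038], [0.0004, -0.0026], [-0.0022, 0.0033]]
L [-0.0007  0.0021  0.0214  0.0237] [-0.0029  0.2285]
R [0.0018 0.0308 0.0352 0.0365] [ 0.0005 -0.2237]
F [-0.83   -0.6319  0.02    0.0231] [-0.1225  0.0002]
deck [-0.6169  0.0208  0.0228  0.0238] [-0.0348 -0.0121]
```

```bash
cat >> h.py <<'E'
from scipy.spatial.transform import Rotation as Ro
YAW=np.radians(4.13); C=np.array([.5355,-.076]); 
def w(x,y): return C+np.array([[np.cos(YAW),-np.sin(YAW)],[np.sin(YAW),np.cos(YAW)]])@[x,y]
def plan(*targets,yaw=None):
    st=env.read_state(); R=Ro.from_rotvec(st['orientation']).as_matrix(); p=st['eef_pos']
    print('pose',p.round(4),'ydir deg',np.degrees(np.arctan2(R[1,1],R[0,1])).round(2),'tilt',np.degrees(np.arccos(-R[2,2])).round(2),'w',round(st['gripper_width'],4),'t',st['time_s'],'q',st['qpos'].round(2))
    for t in targets: print(np.round(t,4),'->',(R.T@(np.array(t)-p)).round(4))
    if yaw is not None:
        e=-(np.degrees(yaw)+90-np.degrees(np.arctan2(R[1,1],R[0,1]))); print('twist',((e+90)%180-90).round(2))
E
python3 - <<'E'
from h import *
plan((.4186,-.342,.10),(.4186,-.342,.011),yaw=YAW)
for y in(.117,.039,-.039,-.117): print(w(-.024,y).round(4),w(.018,y).round(4))
P=cloud(dict(np.load('top0.npz')))
for u,v in[(240,152),(290,152),(330,148),(271,105),(320,90),(230,150),(205,183)]: print(u,v,P[v,u].round(3))
E
```

```text
pose [ 0.1614 -0.4989  0.1907] ydir deg -72.08 tilt 0.12 w 0.0851 t 0.1 q [-1.39  0.05  0.1   1.62  0.    1.44]
[ 0.4186 -0.342   0.1   ] -> [ 0.2929 -0.0699  0.0909]
[ 0.4186 -0.342   0.011 ] -> [ 0.2929 -0.0697  0.1799]
twist 13.79
[0.5031 0.039 ] [0.545 0.042]
[ 0.5088 -0.0388] [ 0.5506 -0.0358]
[ 0.5144 -0.1166] [ 0.5563 -0.1136]
[ 0.52   -0.1944] [ 0.5619 -0.1914]
240 152 [0.624 0.334 0.059]
290 152 [0.628 0.177 0.037]
330 148 [0.644 0.049 0.019]
271 105 [0.751 0.226 0.131]
320 90 [0.704 0.076 0.374]
230 150 [0.632 0.367 0.054]
205 183 [0.524 0.437 0.079]
```

Request:
{"op": "play_rows", "data": {"motion": [[0.7, 0.293, -0.07, 0.05, 13.8], [0.7, 0.293, -0.07, 0.05, 13.8], [0.7, 0.293, -0.07, 0.05, 13.8], [0.7, 0.293, -0.07, 0.05, 13.8], [0.7, 0.293, -0.07, 0.05, 13.8], [0.7, 0.293, -0.07, 0.05, 13.8], [0.7, 0.293, -0.07, 0.05, 13.8], [0.7, 0.293, -0.07, 0.05, 13.8], [0.7, 0.293, -0.07, 0.07, 13.8], [0.7, 0.293, -0.07, 0.09, 13.8], [0.7, 0.293, -0.07, 0.09, 13.8], [0.7, 0.293, -0.07, 0.09, 13.8]]}}

```text
time_s: 1.1
eef_pos: [0.4176, -0.3413, 0.0999]
orientation: [-3.136, -0.113, 0.005]
force: [-0.4, -0.4, 0.4]
gripper_width: 0.06
gripper_force: 0.0
```

Run:
```python
from h import *
plan((.4186,-.342,.011),yaw=YAW)
s=snap('side','s1.png'); a=s['color'][100:240,330:500,::-1]; cv2.imwrite('pics/c4.png',cv2.resize(a,(728,600),interpolation=cv2.INTER_CUBIC))
t=snap('top'); np.savez('t1.npz',**t);
```

```text
pose [ 0.4176 -0.3413  0.0999] ydir deg -85.86 tilt 0.27 w 0.06 t 1.1 q [-0.81  0.09 -0.04  1.45 -0.    2.26]
[ 0.4186 -0.342   0.011 ] -> [0.0012 0.0011 0.0889]
twist 0.01
```

View pics/c4.png

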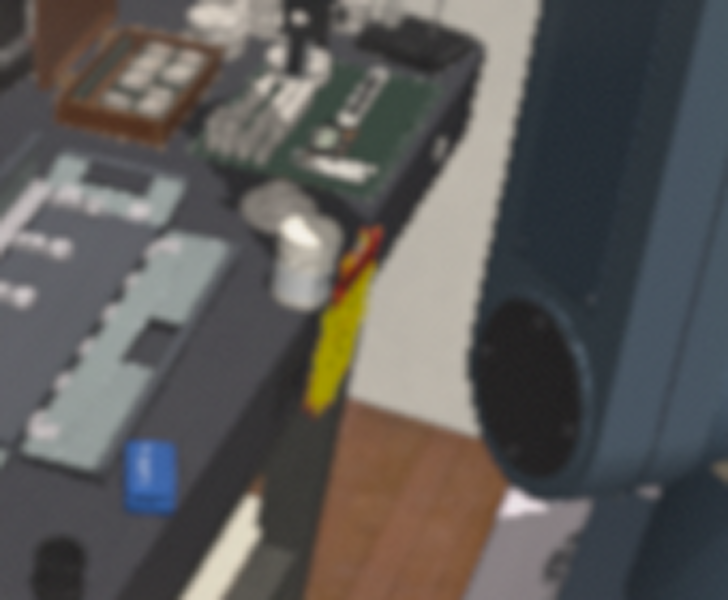

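Run:
```python
from h import *
s=snap('side','s2.png'); t=snap('top','t2.png')
print(pix(s,(.4176,-.3413,.1)),pix(t,(.4176,-.3413,.1)),env.read_state()['time_s'])
a=cv2.imread('pics/s2.png');b=cv2.imread('pics/t2.png'); cv2.imwrite('pics/b2.png',cv2.resize(np.hstack([a,b]),(800,250)))
```

```text
[398.67493182 126.20499616] [461.63116903 216.34096077] 1.3
```

View pics/b2.png

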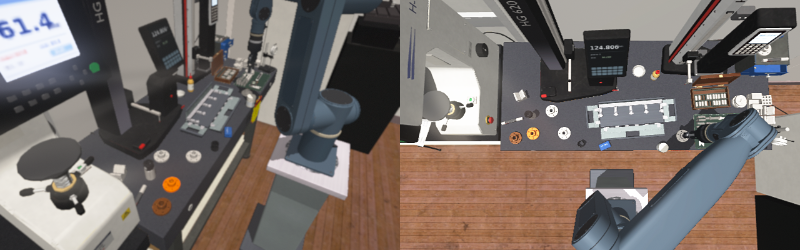

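The wide pictures show the gripper over the right flange, tip at about (398,126) in the side view, consistent with projection. I'll descend and grip.

Request:
{"op": "play_rows", "data": {"motion": [[0.7, 0.001, 0.001, 0.04, 0], [0.7, 0.001, 0.001, 0.07, 0], [0.7, 0.001, 0.001, 0.089, 0], [0.7, 0.001, 0.001, 0.089, 0], [0.2, 0.001, 0.001, 0.089, 0], [0.2, 0.001, 0.001, 0.089, 0], [0.2, 0.001, 0.001, 0.089, 0], [0.2, 0.001, 0.001, 0.089, 0], [0.2, 0.001, 0.001, 0.089, 0], [0.2, 0.001, 0.001, 0.089, 0], [0.2, 0.001, 0.001, 0.089, 0], [0.2, 0.001, 0.001, 0.089, 0]]}}

```text
time_s: 2.3
eef_pos: [0.42, -0.3437, 0.013]
orientation: [3.139, 0.113, 0.0]
force: [0.5, -0.2, 0.5]
gripper_width: 0.0171
gripper_force: 0.0
```

Run:
```python
from h import *
s=snap('side'); t=snap('top'); np.savez('s3.npz',**s)
print(pix(s,(.42,-.3437,.013)),pix(t,(.42,-.3437,.013)))
a=cv2.resize(s['color'][90:170,360:440],(400,400),interpolation=2);b=cv2.resize(t['color'][180:260,400:480],(400,400),interpolation=2); cv2.imwrite('pics/b3.png',np.hstack([a,b])[:,:,::-1])
```

```text
[394.85303188 146.68889111] [452.64082455 216.54271396]
```

View pics/b3.png

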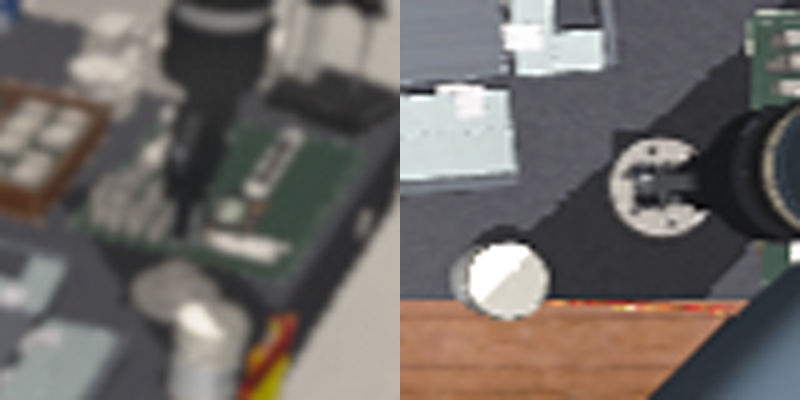

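Run:
```python
from h import *
print(env.read_state()['eef_pos'],env.read_state()['gripper_width'])
s=dict(np.load('s3.npz'));P=cloud(s)
q=P[90:170,360:440].reshape(-1,3); m=(np.abs(q[:,0]-.42)<.06)&(np.abs(q[:,1]+.34)<.06)
q=q[m]
for z0 in np.arange(0,.1,.008):
    k=q[(q[:,2]>=z0)&(q[:,2]<z0+.008)]
    if len(k): print(z0.round(3),len(k),k.min(0).round(3),k.max(0).round(3),np.median(k,0).round(3))
t=snap('top');P=cloud(t);q=P[180:260,430:480].reshape(-1,3); m=(np.abs(q[:,0]-.42)<.06)&(np.abs(q[:,1]+.34)<.06);q=q[m]
for z0 in np.arange(0,.1,.008):
    k=q[(q[:,2]>=z0)&(q[:,2]<z0+.008)]
    if len(k): print(z0.round(3),len(k),k.min(0).round(3),k.max(0).round(3),np.median(k,0).round(3))
```

```text
[ 0.41983256 -0.34362323  0.01279935] 0.01742354122857712
0.0 232 [ 0.36 -0.4   0.  ] [ 0.48  -0.281  0.008] [ 0.445 -0.334  0.002]
0.008 74 [ 0.389 -0.371  0.008] [ 0.449 -0.309  0.016] [ 0.419 -0.332  0.011]
0.016 20 [ 0.402 -0.354  0.017] [ 0.429 -0.326  0.023] [ 0.418 -0.335  0.021]
0.024 26 [ 0.405 -0.36   0.024] [ 0.431 -0.327  0.03 ] [ 0.417 -0.339  0.027]
0.048 5 [ 0.41  -0.356  0.054] [ 0.43  -0.332  0.056] [ 0.418 -0.333  0.055]
0.056 8 [ 0.41  -0.364  0.056] [ 0.425 -0.326  0.063] [ 0.412 -0.332  0.06 ]
0.064 17 [ 0.407 -0.36   0.064] [ 0.428 -0.32   0.072] [ 0.415 -0.327  0.067]
0.072 14 [ 0.409 -0.357  0.073] [ 0.429 -0.322  0.08 ] [ 0.414 -0.327  0.076]
0.08 14 [ 0.407 -0.36   0.081] [ 0.431 -0.321  0.087] [ 0.412 -0.331  0.083]
0.088 8 [ 0.407 -0.358  0.088] [ 0.422 -0.318  0.095] [ 0.414 -0.324  0.092]
0.096 10 [ 0.405 -0.364  0.097] [ 0.426 -0.303  0.104] [ 0.409 -0.329  0.102]
0.0 547 [ 0.361 -0.4    0.   ] [ 0.478 -0.281  0.008] [ 0.419 -0.328  0.002]
0.008 117 [ 0.371 -0.365  0.008] [ 0.451 -0.284  0.015] [ 0.412 -0.333  0.01 ]
0.016 2 [ 0.393 -0.333  0.017] [ 0.406 -0.321  0.019] [ 0.399 -0.327  0.018]
0.024 8 [ 0.405 -0.346  0.024] [ 0.434 -0.336  0.031] [ 0.407 -0.341  0.028]
0.064 2 [ 0.411 -0.328  0.065] [ 0.429 -0.328  0.07 ] [ 0.42  -0.328  0.068]
0.072 1 [ 0.429 -0.328  0.074] [ 0.429 -0.328  0.074] [ 0.429 -0.328  0.074]
0.096 3 [ 0.404 -0.322  0.098] [ 0.41  -0.308  0.104] [ 0.407 -0.322  0.099]
```

Request:
{"op": "play_rows", "data": {"motion": [[0.7, 0, 0, 0, 0], [0.7, 0, 0, 0, 0], [0.7, 0, 0, 0, 0], [0.7, 0, 0, 0, 0], [0.7, 0, 0, 0, 0], [0.7, 0, 0, 0, 0]]}}

```text
time_s: 2.95
eef_pos: [0.4199, -0.3437, 0.0128]
orientation: [3.14, 0.113, 0.0]
force: [-0.0, 1.3, 0.2]
gripper_width: 0.0594
gripper_force: 0.0
```

```bash
cat >> h.py <<'E'
def tip(xy,n='side'):
    s=snap(n); P=cloud(s); q=P.reshape(-1,3); m=(np.abs(q[:,0]-xy[0])<.02)&(np.abs(q[:,1]-xy[1])<.055)&(q[:,2]>.005)&(q[:,2]<.12)
    col=s['color'].reshape(-1,3)[m].max(1); q=q[m]; o=np.argsort(q[:,2])
    for i in o[(q[o,2]>.02)][:25]: print(q[i].round(3),col[i])
    return s
E
python3 - <<'E'
from h import *
plan((.4186,-.342,.011))
s=tip((.419,-.343))
a=cv2.resize(s['color'][90:170,360:440],(600,600),interpolation=2); cv2.imwrite('pics/b4.png',a[:,:,::-1])
E
```

```text
pose [ 0.4199 -0.3437  0.0128] ydir deg -85.88 tilt 0.0 w 0.0594 t 2.95 q [-0.81  0.13 -0.17  1.27  0.    2.26]
[ 0.4186 -0.342   0.011 ] -> [-0.0011 -0.0018  0.0018]
[ 0.415 -0.329  0.02 ] 137
[ 0.409 -0.333  0.021] 137
[ 0.426 -0.347  0.021] 128
[ 0.405 -0.333  0.022] 132
[ 0.411 -0.328  0.022] 139
[ 0.423 -0.329  0.022] 129
[ 0.417 -0.323  0.023] 135
[ 0.424 -0.353  0.023] 125
[ 0.415 -0.348  0.024] 117
[ 0.412 -0.35   0.024] 109
[ 0.417 -0.355  0.024] 110
[ 0.427 -0.349  0.024] 121
[ 0.421 -0.353  0.024] 120
[ 0.406 -0.335  0.024] 128
[ 0.413 -0.331  0.025] 133
[ 0.403 -0.337  0.025] 124
[ 0.422 -0.334  0.025] 129
[ 0.405 -0.343  0.025] 112
[ 0.415 -0.328  0.025] 133
[ 0.412 -0.338  0.025] 123
[ 0.428 -0.328  0.026] 122
[ 0.424 -0.33   0.026] 128
[ 0.422 -0.357  0.026] 103
[ 0.409 -0.33   0.027] 132
[ 0.418 -0.324  0.027] 132
```

View pics/b4.png

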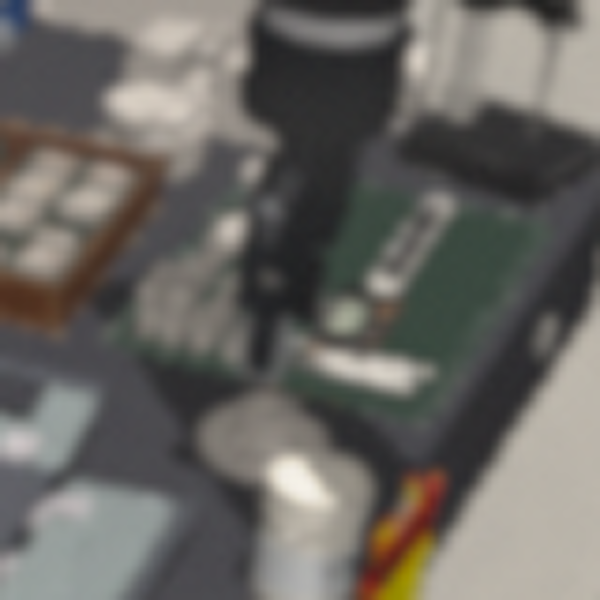

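The side crop shows the fingertip at about (395,139), some 35–40 mm above the flange, although the state says z = 0.013. The grip closed on nothing, which fits. I'll step down while watching the force.

Request:
{"op": "play_rows", "data": {"motion": [[0.7, -0.001, -0.002, 0.01, 0], [0.7, -0.001, -0.002, 0.015, 0], [0.7, -0.001, -0.002, 0.02, 0], [0.7, -0.001, -0.002, 0.02, 0]]}}

```text
time_s: 3.33
eef_pos: [0.4175, -0.3404, -0.0094]
orientation: [-3.137, -0.113, 0.004]
force: [-0.5, 0.0, -0.1]
gripper_width: 0.0596
gripper_force: 0.0
```

Run:
```python
from h import *
plan((.4186,-.342,.011))
s=snap('side'); t=snap('top')
a=cv2.resize(s['color'][110:170,365:425],(400,400),interpolation=2);b=cv2.resize(t['color'][190:240,430:480],(400,400),interpolation=2); cv2.imwrite('pics/b5.png',np.hstack([a,b])[:,:,::-1])
```

```text
pose [ 0.4175 -0.3404 -0.0094] ydir deg -85.88 tilt 0.21 w 0.0596 t 3.3333 q [-0.81  0.14 -0.2   1.23 -0.    2.26]
[ 0.4186 -0.342   0.011 ] -> [ 0.001   0.0016 -0.0204]
```

View pics/b5.png

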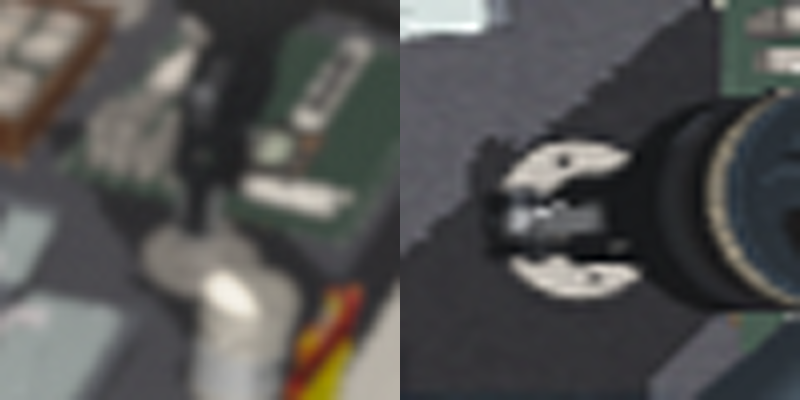

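Request:
{"op": "play_rows", "data": {"motion": [[0.7, 0.001, 0.001, 0.005, 0], [0.7, 0.001, 0.001, 0.01, 0], [0.7, 0.001, 0.001, 0.014, 0], [0.7, 0.001, 0.001, 0.014, 0], [0.7, 0.001, 0.001, 0.014, 0]]}}

```text
time_s: 3.85
eef_pos: [0.4194, -0.3423, -0.0218]
orientation: [-3.139, -0.113, 0.001]
force: [0.1, 0.5, -0.1]
gripper_width: 0.0596
gripper_force: 0.0
```

Request:
{"op": "play_rows", "data": {"motion": [[0.2, 0, 0, 0, 0], [0.2, 0, 0, 0, 0], [0.2, 0, 0, 0, 0], [0.2, 0, 0, 0, 0], [0.2, 0, 0, 0, 0], [0.2, 0, 0, 0, 0]]}}

```text
time_s: 4.35
eef_pos: [0.4201, -0.343, -0.0205]
orientation: [3.139, 0.113, 0.001]
force: [-0.5, 1.1, 4.2]
gripper_width: 0.0286
gripper_force: 59.1
```

Request:
{"op": "play_rows", "data": {"motion": [[0.2, 0, 0, -0.02, 0], [0.2, 0, 0, -0.05, 0], [0.2, 0, 0, -0.09, 0], [0.2, 0, 0, -0.12, 0], [0.2, 0, 0, -0.12, 0], [0.2, 0.03, -0.04, -0.12, 0], [0.2, 0.05, -0.07, -0.12, 0], [0.2, 0.08, -0.1, -0.12, 0], [0.2, 0.1, -0.13, -0.12, 0], [0.2, 0.11, -0.141, -0.12, 0], [0.2, 0.11, -0.141, -0.12, 0], [0.2, 0.11, -0.141, -0.12, 0]]}}

```text
time_s: 5.35
eef_pos: [0.519, -0.1932, 0.0974]
orientation: [-3.139, -0.117, 0.003]
force: [0.1, -1.1, -1.6]
gripper_width: 0.0284
gripper_force: 59.6
```

Run:
```python
from h import *
plan((*w(-.024,-.117),.02),yaw=YAW)
s=snap('side'); t=snap('top'); np.savez('s6.npz',**s);np.savez('t6.npz',**t)
p=env.read_state()['eef_pos']
for sn in(s,t):
    q=cloud(sn).reshape(-1,3);c=sn['color'].reshape(-1,3).astype(int)
    m=(np.hypot(q[:,0]-p[0],q[:,1]-p[1])<.036)&(q[:,2]>.04)&(q[:,2]<.2)&(c.min(1)>70)
    z=q[m,2]; print(len(z),np.histogram(z,bins=np.arange(.04,.2,.01))[0]); 
    k=q[m&(q[:,2]<np.median(z)+.01)]; print(k.min(0).round(3),k.max(0).round(3),np.median(k,0).round(3))
a=cv2.resize(s['color'][90:170,310:430],(500,333),interpolation=2);b=cv2.resize(t['color'][160:230,380:450],(333,333),interpolation=2); cv2.imwrite('pics/b6.png',np.hstack([a,b])[:,:800,::-1])
```

```text
pose [ 0.519  -0.1932  0.0974] ydir deg -85.75 tilt 0.13 w 0.0284 t 5.35 q [-0.48  0.12 -0.01  1.44 -0.    2.59]
[ 0.52   -0.1944  0.02  ] -> [0.0011 0.0013 0.0774]
twist 0.12
207 [  0   0   0   0   0   0   0   4 115  26  24  10  14   9   4]
[ 0.486 -0.226  0.116] [ 0.549 -0.161  0.139] [ 0.509 -0.181  0.128]
125 [ 0  0  0  0  0  0  0  2 94 14 14  1  0  0  0]
[ 0.486 -0.216  0.12 ] [ 0.548 -0.163  0.137] [ 0.5   -0.186  0.127]
```

View pics/b6.png

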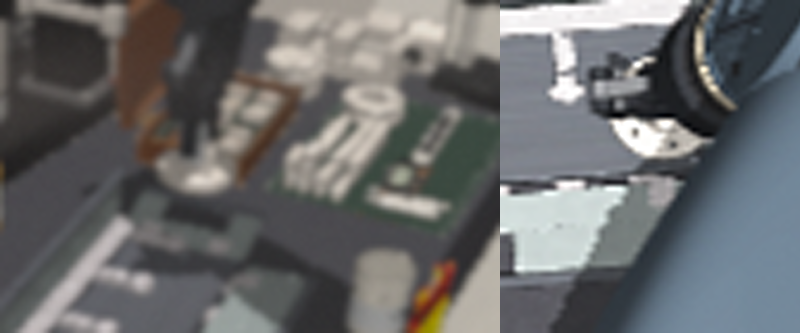

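Request:
{"op": "play_rows", "data": {"motion": [[0.2, 0.001, 0.001, 0.03, 0], [0.2, 0.001, 0.001, 0.06, 0], [0.2, 0.001, 0.001, 0.08, 0], [0.2, 0.001, 0.001, 0.09, 0], [0.2, 0.001, 0.001, 0.095, 0], [0.2, 0.001, 0.001, 0.095, 0], [0.2, 0.001, 0.001, 0.095, 0]]}}

```text
time_s: 6.03
eef_pos: [0.521, -0.1961, 0.0049]
orientation: [3.139, 0.111, 0.002]
force: [0.3, 1.0, -0.3]
gripper_width: 0.0286
gripper_force: 59.6
```

Request:
{"op": "play_rows", "data": {"motion": [[0.2, 0, 0, 0.001, 0], [0.2, 0, 0, 0.002, 0], [0.2, 0, 0, 0.002, 0]]}}

```text
time_s: 6.28
eef_pos: [0.5214, -0.1956, 0.0031]
orientation: [3.138, 0.113, 0.003]
force: [0.2, 0.1, -0.6]
gripper_width: 0.0286
gripper_force: 59.6
```

Request:
{"op": "play_rows", "data": {"motion": [[0.2, 0, 0, 0.001, 0], [0.2, 0, 0, 0.002, 0], [0.2, 0, 0, 0.002, 0]]}}

```text
time_s: 6.53
eef_pos: [0.5204, -0.1949, -0.0003]
orientation: [-3.139, -0.113, 0.0]
force: [-0.4, 0.7, -1.8]
gripper_width: 0.0284
gripper_force: 59.6
```

Request:
{"op": "play_rows", "data": {"motion": [[0.2, 0, 0, 0.001, 0], [0.2, 0, 0, 0.002, 0], [0.2, 0, 0, 0.002, 0]]}}

```text
time_s: 6.78
eef_pos: [0.5205, -0.195, -0.0004]
orientation: [3.139, 0.113, 0.0]
force: [-3.8, 2.4, 6.4]
gripper_width: 0.0284
gripper_force: 60.5
```

Request:
{"op": "play_rows", "data": {"motion": [[0.2, 0.007, 0, -0.0015, 0], [0.2, 0.014, 0, -0.0015, 0], [0.2, 0.02, 0, -0.0015, 0], [0.2, 0.025, 0, -0.0015, 0], [0.2, 0.03, 0, -0.0015, 0], [0.2, 0.034, 0, -0.0015, 0], [0.2, 0.038, 0, -0.0015, 0], [0.2, 0.041, 0, -0.0015, 0], [0.2, 0.043, 0, -0.0015, 0], [0.2, 0.043, 0, -0.0015, 0]]}}

```text
time_s: 7.62
eef_pos: [0.5626, -0.1915, -0.0004]
orientation: [-3.139, -0.113, 0.003]
force: [-4.9, 2.4, 5.1]
gripper_width: 0.0286
gripper_force: 59.4
```

Run:
```python
from h import *
p=env.read_state()['eef_pos']; R=np.array([[np.cos(YAW),-np.sin(YAW)],[np.sin(YAW),np.cos(YAW)]]); print((R.T@(p[:2]-C)).round(4)); plan((*w(.018,-.117),0),yaw=YAW)
```

```text
[ 0.0187 -0.1172]
pose [ 5.626e-01 -1.915e-01 -4.000e-04] ydir deg -85.86 tilt 0.13 w 0.0286 t 7.6167 q [-0.44  0.27 -0.03  1.27 -0.    2.63]
[ 0.5619 -0.1914  0.    ] -> [-0.0007 -0.0002 -0.0004]
twist 0.01
```

Request:
{"op": "play_rows", "data": {"motion": [[0.2, 0.001, 0, 0, 0], [0.2, 0.002, 0, 0, 0], [0.2, 0.002, 0, 0, 0], [0.2, 0.002, 0, 0, 0]]}}

```text
time_s: 7.95
eef_pos: [0.5625, -0.1915, -0.0004]
orientation: [-3.139, -0.113, 0.009]
force: [-7.3, 1.5, 6.8]
gripper_width: 0.0286
gripper_force: 59.7
```

Request:
{"op": "play_rows", "data": {"motion": [[0.55, -0.002, 0, 0, 0], [0.55, -0.002, 0, 0, 0], [0.55, -0.002, 0, 0, 0], [0.55, -0.002, 0, -0.02, 0], [0.55, -0.002, 0, -0.05, 0], [0.55, -0.002, 0, -0.09, 0], [0.55, -0.002, 0, -0.12, 0], [0.55, -0.002, 0, -0.12, 0]]}}

```text
time_s: 8.62
eef_pos: [0.5686, -0.1944, 0.1282]
orientation: [3.132, 0.113, 0.022]
force: [0.8, 0.3, 1.7]
gripper_width: 0.0472
gripper_force: 0.0
```

Request:
{"op": "play_rows", "data": {"motion": [[0.7, -0.095, -0.47, 0, 0], [0.7, -0.095, -0.47, 0, 0], [0.7, -0.095, -0.47, 0, 0], [0.7, -0.095, -0.47, 0, 0], [0.7, -0.095, -0.47, 0, 0], [0.7, -0.095, -0.47, 0, 0], [0.7, -0.095, -0.47, 0, 0], [0.7, -0.095, -0.47, 0, 0], [0.7, -0.095, -0.47, 0, 0], [0.7, -0.095, -0.47, 0, 0], [0.7, -0.095, -0.47, 0, 0], [0.7, -0.095, -0.47, 0, 0]]}}

```text
time_s: 9.62
eef_pos: [0.4567, 0.1369, 0.1193]
orientation: [-3.101, -0.195, 0.004]
force: [0.4, -0.1, 0.4]
gripper_width: 0.0598
gripper_force: 0.0
```

Run:
```python
from h import *
plan((.4343,.2707,-.024),yaw=YAW)
t=snap('top','t7.png'); np.savez('t7.npz',**t); s=snap('side','s7.png'); np.savez('s7.npz',**s)
print(pix(t,(.5619,-.1914,.029)),pix(t,(.551,.337,.009)),pix(t,(.4343,.2707,.009)))
print(pix(s,(.5619,-.1914,.029)),pix(s,(.551,.337,.009)),pix(s,(.4343,.2707,.009)))
a=cv2.imread('pics/s7.png')[60:310,200:450]; b=cv2.imread('pics/t7.png')[120:245,190:440]
cv2.imwrite('pics/b7.png',np.vstack([cv2.resize(b,(600,300)),cv2.resize(a,(600,600))[150:450]]))
```

```text
pose [0.4567 0.1369 0.1193] ydir deg -82.8 tilt 1.95 w 0.0598 t 9.6167 q [ 0.12 -0.09 -0.18  1.48  0.03  3.14]
[ 0.4343  0.2707 -0.024 ] -> [-0.0054 -0.1306  0.1479]
twist 3.07
[405.15095449 172.17546512] [242.12171606 177.1855917 ] [261.95166992 212.6984775 ]
[343.51160106 151.0996289 ] [258.10519268 249.0493912 ] [309.43965584 249.16639255]
```

View pics/b7.png

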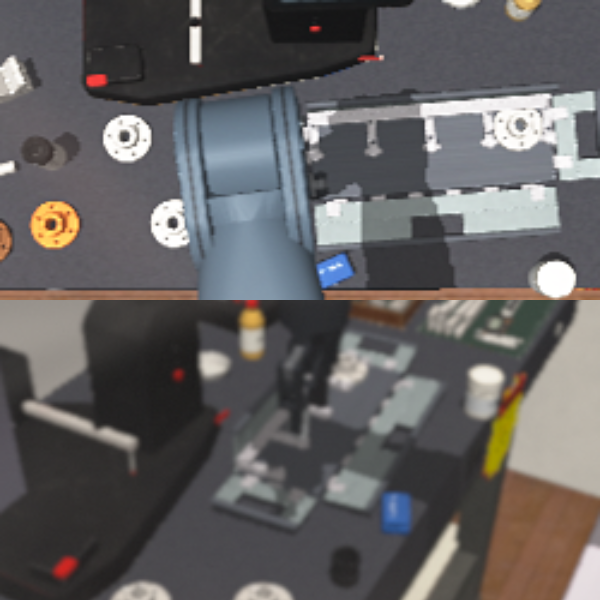

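Request:
{"op": "play_rows", "data": {"motion": [[0.7, 0, 0, 0, -7], [0.7, 0, 0, 0, -14], [0.7, 0, 0, 0, -21], [0.7, 0, 0, 0, -28], [0.7, 0, 0, 0, -35], [0.7, 0, 0, 0, -42], [0.7, 0, 0, 0, -49], [0.7, 0, 0, 0, -56], [0.7, 0, 0, 0, -63], [0.7, 0, 0, 0, -70], [0.7, 0, 0, 0, -77], [0.7, 0, 0, 0, -84]]}}

```text
time_s: 10.72
eef_pos: [0.4572, 0.1362, 0.1193]
orientation: [-2.174, -2.23, -0.032]
force: [0.2, 0.2, 0.1]
gripper_width: 0.0595
gripper_force: 0.0
```

Run:
```python
from h import *
plan((.4343,.2707,.06),yaw=YAW)
for r in discs(dict(np.load('t7.npz')),[(394,161,418,185)],.029): print(r[:2],r[2],r[3].round(4))
```

```text
pose [0.4572 0.1362 0.1193] ydir deg 1.46 tilt 1.96 w 0.0595 t 10.7167 q [ 0.12 -0.09 -0.18  1.48  0.03  1.67]
[0.4343 0.2707 0.06  ] -> [ 0.1329 -0.0193  0.0639]
twist 87.33
(np.float64(404.16960048675537), np.float64(170.25606536865234)) [24.26836205 39.52190781] [ 0.5681 -0.1884  0.029 ]
```

Request:
{"op": "play_rows", "data": {"motion": [[0.7, 0.02, -0.003, 0, -7], [0.7, 0.04, -0.006, 0, -14], [0.7, 0.06, -0.009, 0, -21], [0.7, 0.08, -0.012, 0, -28], [0.7, 0.1, -0.015, 0, -35], [0.7, 0.12, -0.018, 0.01, -42], [0.7, 0.133, -0.019, 0.02, -49], [0.7, 0.133, -0.019, 0.03, -56], [0.7, 0.133, -0.019, 0.04, -63], [0.7, 0.133, -0.019, 0.05, -70], [0.7, 0.133, -0.019, 0.055, -77], [0.7, 0.133, -0.019, 0.055, -84]]}}

```text
time_s: 11.72
eef_pos: [0.4341, 0.2703, 0.0671]
orientation: [-0.124, -3.13, -0.051]
force: [0.9, -0.3, -0.4]
gripper_width: 0.0599
gripper_force: 0.0
```

Run:
```python
from h import *
plan((.4343,.2707,.06),(.4343,.2707,-.0235),yaw=YAW)
```

```text
pose [0.4341 0.2703 0.0671] ydir deg 85.46 tilt 1.92 w 0.0599 t 11.7167 q [ 0.4   0.01 -0.19  1.37  0.03  0.48]
[0.4343 0.2707 0.06  ] -> [-0.0003  0.0002  0.0071]
[ 0.4343  0.2707 -0.0235] -> [-0.0011 -0.0025  0.0906]
twist -8.67
```

Run:
```python
from h import *
R=Ro.from_rotvec(env.read_state()['orientation']).as_matrix(); print(R.round(4))
```

```text
[[-0.9968  0.0791 -0.0078]
 [ 0.0788  0.9964  0.0326]
 [ 0.0103  0.0319 -0.9994]]
```

Request:
{"op": "play_rows", "data": {"motion": [[0.7, 0, 0, 0.007, -5], [0.7, -0.001, -0.001, 0.03, -8.7], [0.7, -0.001, -0.002, 0.06, -8.7], [0.7, -0.001, -0.002, 0.08, -8.7], [0.7, -0.001, -0.002, 0.088, -8.7], [0.7, -0.001, -0.002, 0.088, -8.7], [0.2, -0.001, -0.002, 0.088, -8.7], [0.2, -0.001, -0.002, 0.088, -8.7], [0.2, -0.001, -0.002, 0.088, -8.7], [0.2, -0.001, -0.002, 0.088, -8.7], [0.2, -0.001, -0.002, 0.088, -8.7], [0.2, -0.001, -0.002, 0.088, -8.7]]}}

```text
time_s: 12.72
eef_pos: [0.4367, 0.2732, -0.0164]
orientation: [-0.108, 3.139, 0.055]
force: [-0.4, -3.0, 6.2]
gripper_width: 0.0273
gripper_force: 58.9
```

Run:
```python
from h import *
p=env.read_state()['eef_pos']
plan((p[0],p[1],.11),(*w(-.024,.117),.11),(*w(-.024,.117),.004),yaw=YAW)
```

```text
pose [ 0.4367  0.2732 -0.0164] ydir deg 93.96 tilt 1.99 w 0.0273 t 12.7167 q [ 0.41  0.06 -0.3   1.19  0.03  0.34]
[0.4367 0.2732 0.11  ] -> [-0.0002  0.0044 -0.1264]
[0.5031 0.039  0.11  ] -> [-0.0503 -0.2337 -0.1346]
[0.5031 0.039  0.004 ] -> [-0.0502 -0.2374 -0.0286]
twist -0.17
```

Request:
{"op": "play_rows", "data": {"motion": [[0.2, 0, 0.001, -0.03, 0], [0.2, 0, 0.002, -0.06, 0], [0.2, 0, 0.003, -0.1, 0], [0.2, 0, 0.004, -0.126, 0], [0.2, -0.01, -0.03, -0.13, 0], [0.2, -0.02, -0.07, -0.13, 0], [0.2, -0.03, -0.11, -0.13, 0], [0.2, -0.04, -0.15, -0.132, 0], [0.2, -0.05, -0.19, -0.134, 0], [0.2, -0.05, -0.22, -0.135, 0], [0.2, -0.05, -0.234, -0.135, 0], [0.2, -0.05, -0.234, -0.135, 0]]}}

```text
time_s: 13.72
eef_pos: [0.5017, 0.0352, 0.1075]
orientation: [0.101, -3.135, -0.052]
force: [0.4, 0.4, -2.3]
gripper_width: 0.027
gripper_force: 59.5
```

```bash
cat >> h.py <<'E'
def held(pp=None):
    p=env.read_state()['eef_pos']
    for n in('side','top'):
        sn=snap(n); q=cloud(sn).reshape(-1,3);c=sn['color'].reshape(-1,3).astype(int)
        m=(np.hypot(q[:,0]-p[0],q[:,1]-p[1])<.04)&(q[:,2]>p[2]+.015)&(q[:,2]<p[2]+.04)&(c.min(1)>70)
        if m.sum()>9: k=q[m]; print(n,len(k),k.min(0).round(3),k.max(0).round(3),((k.min(0)+k.max(0))/2).round(4),np.median(k,0).round(3))
E
python3 - <<'E'
from h import *
plan((*w(-.024,.117),.05),(*w(-.024,.117),.004),yaw=YAW)
held()
E
```

```text
pose [0.5017 0.0352 0.1075] ydir deg 93.69 tilt 1.92 w 0.027 t 13.7167 q [-0.09 -0.01 -0.12  1.46  0.03 -0.15]
[0.5031 0.039  0.05  ] -> [-0.0018  0.0017  0.0576]
[0.5031 0.039  0.004 ] -> [-0.002   0.0002  0.1035]
twist -0.44
side 206 [0.468 0.004 0.124] [0.531 0.066 0.146] [0.4993 0.0349 0.1355] [0.49  0.046 0.134]
```

Request:
{"op": "play_rows", "data": {"motion": [[0.2, -0.003, 0.002, 0.03, -0.4], [0.2, -0.003, 0.002, 0.06, -0.4], [0.2, -0.003, 0.001, 0.085, -0.4], [0.2, -0.003, 0.001, 0.095, -0.4], [0.2, -0.003, 0.001, 0.1, -0.4], [0.2, -0.003, 0.001, 0.102, -0.4], [0.2, -0.003, 0.001, 0.102, -0.4]]}}

```text
time_s: 14.4
eef_pos: [0.5045, 0.0437, 0.0068]
orientation: [0.121, -3.136, -0.054]
force: [-0.4, 0.7, -1.7]
gripper_width: 0.027
gripper_force: 59.5
```

Request:
{"op": "play_rows", "data": {"motion": [[0.2, 0, 0, 0.001, 0], [0.2, 0, 0, 0.002, 0], [0.2, 0, 0, 0.002, 0]]}}

```text
time_s: 14.65
eef_pos: [0.5049, 0.0432, 0.0051]
orientation: [0.12, -3.137, -0.054]
force: [-0.3, 0.2, -2.6]
gripper_width: 0.0269
gripper_force: 59.5
```

Request:
{"op": "play_rows", "data": {"motion": [[0.2, 0, -0.003, 0, 0], [0.2, 0, -0.003, 0.001, 0], [0.2, 0, -0.003, 0.002, 0], [0.2, 0, -0.003, 0.002, 0], [0.2, 0, -0.003, 0.002, 0]]}}

```text
time_s: 15.07
eef_pos: [0.5048, 0.0396, 0.0036]
orientation: [0.119, -3.137, -0.052]
force: [-3.0, -1.3, 5.2]
gripper_width: 0.027
gripper_force: 61.1
```

Request:
{"op": "play_rows", "data": {"motion": [[0.2, -0.007, 0, 0, 0], [0.2, -0.014, 0, 0, 0], [0.2, -0.02, 0, 0, 0], [0.2, -0.025, 0, 0, 0], [0.2, -0.03, 0, 0, 0], [0.2, -0.034, 0, 0, 0], [0.2, -0.038, 0, 0, 0], [0.2, -0.041, 0, 0, 0], [0.2, -0.043, 0, 0, 0], [0.2, -0.043, 0, 0, 0]]}}

```text
time_s: 15.9
eef_pos: [0.5461, 0.0436, 0.0036]
orientation: [0.119, -3.133, -0.054]
force: [-6.3, 0.4, 8.5]
gripper_width: 0.0269
gripper_force: 61.6
```

Request:
{"op": "play_rows", "data": {"motion": [[0.2, -0.001, 0, 0, 0], [0.2, -0.002, 0, 0, 0], [0.2, -0.003, 0, 0, 0], [0.2, -0.003, 0, 0, 0]]}}

```text
time_s: 16.23
eef_pos: [0.5459, 0.0436, 0.0035]
orientation: [0.119, -3.128, -0.054]
force: [-12.7, -0.7, 13.2]
gripper_width: 0.0271
gripper_force: 62.5
```

```bash
cat >> h.py <<'E'
def pal():
    p=env.read_state()['eef_pos']; R=np.array([[np.cos(YAW),-np.sin(YAW)],[np.sin(YAW),np.cos(YAW)]]); print('pallet',(R.T@(p[:2]-C)).round(4),p[2].round(4))
E
python3 -c "
from h import *
pal(); plan(yaw=YAW)"
```

```text
pallet [0.019  0.1186] 0.0035
pose [0.5459 0.0436 0.0035] ydir deg 94.34 tilt 2.07 w 0.0271 t 16.2333 q [-0.06  0.16 -0.15  1.27  0.03 -0.14]
twist 0.21
```

Request:
{"op": "play_rows", "data": {"motion": [[0.55, 0.003, 0, 0, 0], [0.55, 0.003, 0, 0, 0], [0.55, 0.003, 0, 0, 0], [0.55, 0.003, 0, -0.02, 0], [0.55, 0.003, 0, -0.05, 0], [0.55, 0.003, 0, -0.09, 0], [0.55, 0.003, 0, -0.12, 0], [0.55, 0.003, 0, -0.12, 0]]}}

```text
time_s: 16.9
eef_pos: [0.5531, 0.039, 0.13]
orientation: [-0.119, 3.128, 0.052]
force: [0.7, -0.4, 0.8]
gripper_width: 0.0473
gripper_force: 0.0
```

Request:
{"op": "play_rows", "data": {"motion": [[0.7, -0.002, 0.035, 0, 0], [0.7, -0.005, 0.07, 0, 0], [0.7, -0.01, 0.11, 0, 0], [0.7, -0.013, 0.15, 0, 0], [0.7, -0.017, 0.19, 0, 0], [0.7, -0.02, 0.23, 0, 0], [0.7, -0.023, 0.27, 0, 0], [0.7, -0.026, 0.292, 0, 0], [0.7, -0.026, 0.292, 0, 0], [0.7, -0.026, 0.292, 0, 0]]}}

```text
time_s: 17.73
eef_pos: [0.5511, 0.3338, 0.1308]
orientation: [0.124, -3.135, -0.053]
force: [0.8, -0.1, -0.4]
gripper_width: 0.0599
gripper_force: 0.0
```

Run:
```python
from h import *
plan((.551,.337,.06),(.551,.337,-.0195),yaw=YAW); pal()
t=snap('top','t8.png'); np.savez('t8.npz',**t); s=snap('side','s8.png'); np.savez('s8.npz',**s)
for n in ((.545,.042),(.5619,-.1914),): print(pix(t,(*n,.029)),pix(s,(*n,.029)))
P=cloud(t)
for n in ((.545,.042),(.5619,-.1914),(.551,.337)):
    q=P.reshape(-1,3); m=(np.hypot(q[:,0]-n[0],q[:,1]-n[1])<.03); print(np.nanpercentile(q[m,2],[5,25,50,75,95]).round(4))
a=cv2.imread('pics/t8.png')[130:230,220:440]; b=cv2.imread('pics/s8.png')[110:310,220:440]
cv2.imwrite('pics/b8.png',np.vstack([cv2.resize(a,(550,250)),cv2.resize(b,(550,500))[:340]]))
```

```text
pose [0.5511 0.3338 0.1308] ydir deg 94.52 tilt 1.96 w 0.0599 t 17.7333 q [0.42 0.34 0.32 1.54 0.03 0.34]
[0.551 0.337 0.06 ] -> [-0.0003  0.0008  0.0709]
[ 0.551   0.337  -0.0195] -> [-0.0005 -0.002   0.1503]
twist 0.39
pallet [0.0451 0.4076] 0.1308
[332.25500123 177.75133285] [315.65165687 185.79412143]
[405.15095449 172.17546512] [343.51160106 151.0996289 ]
[0.0201 0.0276 0.0301 0.0355 0.0484]
[0.0224 0.0277 0.0309 0.0373 0.0477]
[0.0076 0.6312 0.6381 0.6404 0.6439]
```

View pics/b8.png

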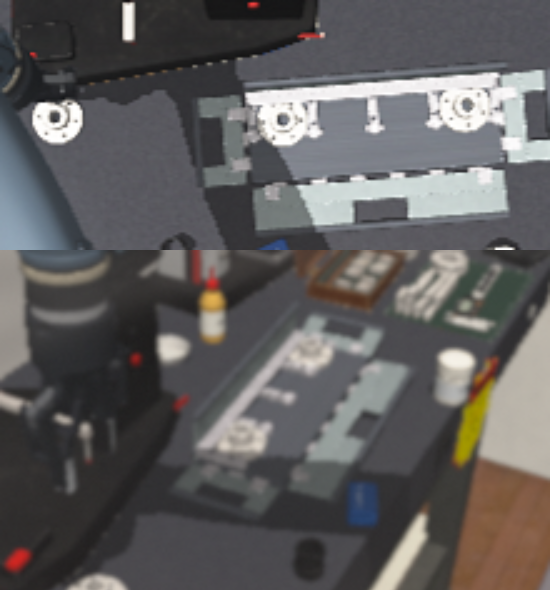

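Request:
{"op": "play_rows", "data": {"motion": [[0.7, 0, 0.001, 0.03, 0.4], [0.7, 0, 0.001, 0.06, 0.4], [0.7, 0, 0, 0.09, 0.4], [0.7, 0, -0.001, 0.12, 0.4], [0.7, 0, -0.002, 0.14, 0.4], [0.7, 0, -0.002, 0.149, 0.4], [0.7, 0, -0.002, 0.149, 0.4], [0.7, 0, -0.002, 0.149, 0.4]]}}

```text
time_s: 18.5
eef_pos: [0.551, 0.3346, -0.0169]
orientation: [0.106, -3.135, -0.054]
force: [-0.1, 0.7, 0.9]
gripper_width: 0.06
gripper_force: 0.0
```

Request:
{"op": "play_rows", "data": {"motion": [[0.2, 0, 0, 0, 0], [0.2, 0, 0, 0, 0], [0.2, 0, 0, 0, 0], [0.2, 0, 0, 0, 0], [0.2, 0, 0, 0, 0], [0.2, 0, 0, 0, 0]]}}

```text
time_s: 19.0
eef_pos: [0.5533, 0.3363, -0.0129]
orientation: [-0.109, 3.137, 0.056]
force: [-1.3, -1.6, 8.6]
gripper_width: 0.0169
gripper_force: 3.8
```

Run:
```python
from h import *
p=env.read_state()['eef_pos']
plan((p[0],p[1],.12),(*w(-.024,.039),.12),yaw=YAW)
```

```text
pose [ 0.5533  0.3363 -0.0129] ydir deg 93.97 tilt 2.07 w 0.0169 t 19.0 q [0.42 0.39 0.09 1.25 0.03 0.36]
[0.5533 0.3363 0.12  ] -> [-0.0005  0.0048 -0.1328]
[ 0.5088 -0.0388  0.12  ] -> [ 0.0699 -0.3661 -0.1464]
twist -0.16
```

Request:
{"op": "play_rows", "data": {"motion": [[0.7, 0, 0, 0, 0], [0.7, 0, 0, 0, 0], [0.7, 0, 0, 0, 0], [0.7, 0, 0, 0, 0]]}}

```text
time_s: 19.33
eef_pos: [0.5504, 0.3354, -0.0175]
orientation: [0.109, -3.135, -0.053]
force: [0.2, -0.0, 0.1]
gripper_width: 0.0599
gripper_force: 0.0
```

Run:
```python
from h import *
pal(); plan()
s=snap('side'); t=snap('top'); p=(.553,.336,.02); print(pix(s,p),pix(t,p))
np.savez('s9.npz',**s);np.savez('t9.npz',**t)
a=cv2.resize(s['color'][205:285,215:295],(400,400),interpolation=2);b=cv2.resize(t['color'][150:200,220:270],(400,400),interpolation=2); cv2.imwrite('pics/b9.png',np.hstack([a,b])[:,:,::-1])
```

```text
pallet [0.0445 0.4093] -0.0175
pose [ 0.5504  0.3354 -0.0175] ydir deg 93.97 tilt 1.97 w 0.0599 t 19.3333 q [0.42 0.39 0.08 1.25 0.03 0.36]
[257.34588171 245.56976983] [241.69729003 176.10658103]
```

View pics/b9.png

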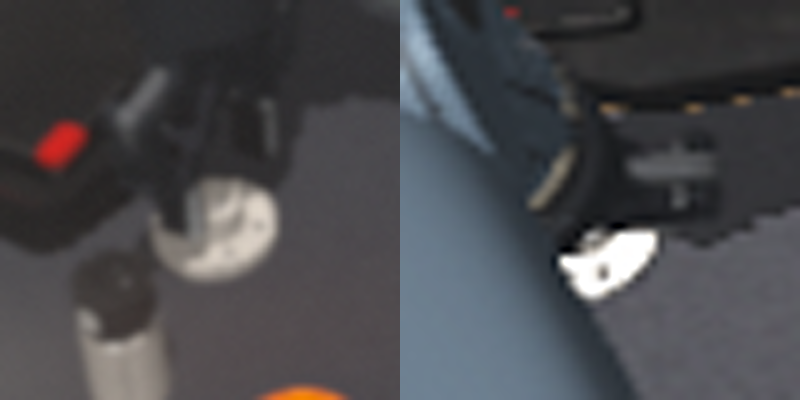

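Run:
```python
from h import *
for f in('s9.npz','t9.npz'):
    s=dict(np.load(f)); P=cloud(s); q=P.reshape(-1,3); c=s['color'].reshape(-1,3).astype(int)
    m=(np.hypot(q[:,0]-.55,q[:,1]-.335)<.08)&(c.max(1)<110)&(q[:,2]>.012)
    for z0 in np.arange(.012,.12,.012):
        k=q[m&(q[:,2]>=z0)&(q[:,2]<z0+.012)]
        if len(k)>2: print('dark',z0.round(3),len(k),k.min(0).round(3),k.max(0).round(3),np.median(k,0).round(3))
    m=(np.hypot(q[:,0]-.545,q[:,1]-.335)<.06)&(c.min(1)>110)
    for lo,hi in((.005,.015),(.02,.032)):
        k=q[m&(q[:,2]>lo)&(q[:,2]<hi)]; 
        if len(k): print('white',lo,len(k),k.min(0).round(3),k.max(0).round(3),np.median(k,0).round(3))
```

```text
dark 0.012 61 [0.595 0.287 0.012] [0.612 0.386 0.024] [0.606 0.365 0.018]
dark 0.024 94 [0.541 0.295 0.024] [0.621 0.385 0.036] [0.608 0.357 0.032]
dark 0.036 118 [0.539 0.295 0.036] [0.624 0.378 0.048] [0.613 0.352 0.041]
dark 0.048 110 [0.537 0.295 0.048] [0.63  0.377 0.06 ] [0.617 0.333 0.055]
dark 0.06 49 [0.536 0.291 0.06 ] [0.562 0.376 0.072] [0.543 0.301 0.065]
dark 0.072 83 [0.533 0.268 0.072] [0.559 0.393 0.084] [0.541 0.364 0.08 ]
dark 0.084 104 [0.532 0.266 0.084] [0.561 0.395 0.096] [0.542 0.363 0.09 ]
dark 0.096 123 [0.531 0.265 0.096] [0.561 0.396 0.108] [0.54  0.355 0.101]
dark 0.108 112 [0.53  0.263 0.108] [0.558 0.398 0.12 ] [0.539 0.355 0.114]
white 0.005 192 [0.519 0.306 0.005] [0.565 0.37  0.015] [0.537 0.347 0.01 ]
white 0.02 49 [0.536 0.326 0.02 ] [0.558 0.367 0.03 ] [0.542 0.339 0.026]
dark 0.012 23 [0.537 0.278 0.012] [0.603 0.338 0.023] [0.6   0.306 0.018]
dark 0.024 69 [0.542 0.279 0.024] [0.626 0.346 0.036] [0.606 0.31  0.034]
dark 0.036 73 [0.546 0.283 0.036] [0.624 0.35  0.047] [0.614 0.316 0.038]
dark 0.048 37 [0.542 0.289 0.048] [0.629 0.354 0.059] [0.625 0.332 0.054]
dark 0.06 5 [0.54  0.28  0.061] [0.627 0.34  0.072] [0.543 0.295 0.066]
dark 0.072 20 [0.541 0.275 0.073] [0.555 0.298 0.084] [0.548 0.292 0.076]
dark 0.084 12 [0.537 0.27  0.092] [0.57  0.303 0.096] [0.543 0.297 0.094]
dark 0.096 9 [0.535 0.267 0.096] [0.545 0.307 0.106] [0.538 0.301 0.101]
dark 0.108 14 [0.533 0.27  0.11 ] [0.567 0.307 0.12 ] [0.543 0.278 0.115]
white 0.005 47 [0.522 0.308 0.005] [0.545 0.344 0.015] [0.535 0.324 0.009]
white 0.02 2 [0.54  0.326 0.024] [0.542 0.331 0.029] [0.541 0.329 0.026]
```

The fingers were too high and slid off the hub's top chamfer. In plan they line up with the hub, so I'll go lower.

Request:
{"op": "play_rows", "data": {"motion": [[0.7, 0, 0, 0.003, 0], [0.7, 0, 0, 0.006, 0], [0.7, 0, 0.001, 0.009, 0], [0.7, 0, 0.001, 0.009, 0]]}}

```text
time_s: 19.77
eef_pos: [0.5495, 0.3366, -0.0278]
orientation: [0.109, -3.133, -0.053]
force: [-0.9, 0.0, 0.5]
gripper_width: 0.0598
gripper_force: 0.0
```

Request:
{"op": "play_rows", "data": {"motion": [[0.2, 0, 0, 0, 0], [0.2, 0, 0, 0, 0], [0.2, 0, 0, 0, 0], [0.2, 0, 0, 0, 0], [0.2, 0, 0, 0, 0], [0.2, 0, 0, 0, 0]]}}

```text
time_s: 20.27
eef_pos: [0.5508, 0.3374, -0.0256]
orientation: [0.109, -3.136, -0.056]
force: [-0.3, 0.7, 2.0]
gripper_width: 0.0291
gripper_force: 59.5
```

Run:
```python
from h import *
p=env.read_state()['eef_pos']
plan((p[0],p[1],.11),(*w(-.024,.039),.11),yaw=YAW)
```

```text
pose [ 0.5508  0.3374 -0.0256] ydir deg 93.98 tilt 2.04 w 0.0291 t 20.2667 q [0.43 0.4  0.08 1.24 0.03 0.36]
[0.5508 0.3374 0.11  ] -> [ 0.0003  0.0048 -0.1356]
[ 0.5088 -0.0388  0.11  ] -> [ 0.0684 -0.3673 -0.1487]
twist -0.15
```

Request:
{"op": "play_rows", "data": {"motion": [[0.2, 0, 0.001, -0.03, 0], [0.2, 0, 0.002, -0.06, 0], [0.2, 0, 0.003, -0.1, 0], [0.2, 0, 0.005, -0.136, 0], [0.2, 0.01, -0.03, -0.138, 0], [0.2, 0.02, -0.07, -0.14, 0], [0.2, 0.03, -0.11, -0.14, 0], [0.2, 0.04, -0.15, -0.14, 0], [0.2, 0.05, -0.19, -0.142, 0], [0.2, 0.06, -0.23, -0.144, 0], [0.2, 0.068, -0.26, -0.145, 0], [0.2, 0.068, -0.27, -0.145, 0]]}}

```text
time_s: 21.27
eef_pos: [0.4999, 0.0534, 0.1084]
orientation: [0.101, -3.132, -0.049]
force: [0.9, 1.2, -2.8]
gripper_width: 0.0294
gripper_force: 59.9
```

Request:
{"op": "play_rows", "data": {"motion": [[0.2, 0, -0.03, -0.002, 0], [0.2, 0, -0.06, -0.003, 0], [0.2, 0, -0.09, -0.004, 0], [0.2, 0, -0.097, -0.004, 0], [0.2, 0, -0.097, -0.004, 0]]}}

```text
time_s: 21.68
eef_pos: [0.5084, -0.0408, 0.1091]
orientation: [0.103, -3.134, -0.053]
force: [0.3, 0.5, -2.4]
gripper_width: 0.0295
gripper_force: 60.0
```

Run:
```python
from h import *
plan((*w(-.024,.039),.05),(*w(-.024,.039),-.002),yaw=YAW)
held()
```

```text
pose [ 0.5084 -0.0408  0.1091] ydir deg 93.76 tilt 1.98 w 0.0295 t 21.6833 q [-0.23  0.02 -0.09  1.47  0.03 -0.3 ]
[ 0.5088 -0.0388  0.05  ] -> [-0.0007 -0.0001  0.0591]
[ 0.5088 -0.0388 -0.002 ] -> [-0.0009 -0.0019  0.1111]
twist -0.37
side 160 [ 0.478 -0.072  0.134] [ 0.541 -0.008  0.149] [ 0.5094 -0.0401  0.1415] [ 0.5   -0.028  0.144]
top 31 [ 0.482 -0.03   0.136] [ 0.499 -0.013  0.148] [ 0.4906 -0.0216  0.1418] [ 0.493 -0.021  0.143]
```

Request:
{"op": "play_rows", "data": {"motion": [[0.2, -0.001, -0.001, 0.03, -0.4], [0.2, -0.001, -0.002, 0.06, -0.4], [0.2, -0.001, -0.003, 0.085, -0.4], [0.2, -0.001, -0.004, 0.1, -0.4], [0.2, -0.001, -0.004, 0.107, -0.4], [0.2, -0.001, -0.004, 0.111, -0.4], [0.2, -0.001, -0.004, 0.111, -0.4]]}}

```text
time_s: 22.37
eef_pos: [0.5091, -0.0379, -0.0014]
orientation: [0.122, -3.134, -0.055]
force: [0.2, 0.6, -2.3]
gripper_width: 0.0291
gripper_force: 60.0
```

Request:
{"op": "play_rows", "data": {"motion": [[0.2, 0, 0, 0.001, 0], [0.2, 0, 0, 0.002, 0], [0.2, 0, 0, 0.002, 0], [0.2, 0, 0, 0.002, 0]]}}

```text
time_s: 22.7
eef_pos: [0.5099, -0.0386, -0.0022]
orientation: [0.12, -3.136, -0.055]
force: [-0.9, 2.5, -2.4]
gripper_width: 0.0291
gripper_force: 60.0
```

Request:
{"op": "play_rows", "data": {"motion": [[0.2, 0, 0, 0.001, 0], [0.2, 0, 0, 0.002, 0], [0.2, 0, 0, 0.002, 0], [0.2, 0, 0, 0.002, 0]]}}

```text
time_s: 23.03
eef_pos: [0.5094, -0.039, -0.0051]
orientation: [0.119, -3.135, -0.054]
force: [-1.5, 2.0, -1.3]
gripper_width: 0.0294
gripper_force: 60.0
```

Request:
{"op": "play_rows", "data": {"motion": [[0.2, 0, 0, 0.001, 0], [0.2, 0, 0, 0.0015, 0], [0.2, 0, 0, 0.0015, 0]]}}

```text
time_s: 23.28
eef_pos: [0.5095, -0.039, -0.0057]
orientation: [0.119, -3.135, -0.054]
force: [-3.6, 1.1, 4.8]
gripper_width: 0.0295
gripper_force: 60.6
```

Contact on the deck, so I'll push home.

Request:
{"op": "play_rows", "data": {"motion": [[0.2, -0.007, 0, 0, 0], [0.2, -0.014, 0, 0, 0], [0.2, -0.02, 0, 0, 0], [0.2, -0.025, 0, 0, 0], [0.2, -0.03, 0, 0, 0], [0.2, -0.034, 0, 0, 0], [0.2, -0.038, 0, 0, 0], [0.2, -0.041, 0, 0, 0], [0.2, -0.043, 0, 0, 0], [0.2, -0.043, 0, 0, 0]]}}

```text
time_s: 24.12
eef_pos: [0.5481, -0.0352, -0.0057]
orientation: [0.119, -3.126, -0.054]
force: [-13.6, 2.1, 14.4]
gripper_width: 0.0295
gripper_force: 61.6
```

Request:
{"op": "play_rows", "data": {"motion": [[0.2, -0.001, 0, 0, 0], [0.2, -0.002, 0, 0, 0], [0.2, -0.003, 0, 0, 0], [0.2, -0.003, 0, 0, 0]]}}

```text
time_s: 24.45
eef_pos: [0.5479, -0.0352, -0.0057]
orientation: [0.118, -3.121, -0.054]
force: [-19.5, 1.7, 19.2]
gripper_width: 0.0293
gripper_force: 62.1
```

```bash
python3 -c "
from h import *
pal(); plan(yaw=YAW)"
```

```text
pallet [0.0153 0.0398] -0.0057
pose [ 0.5479 -0.0352 -0.0057] ydir deg 94.33 tilt 2.23 w 0.0293 t 24.45 q [-0.21  0.19 -0.15  1.26  0.03 -0.28]
twist 0.2
```

Request:
{"op": "play_rows", "data": {"motion": [[0.55, 0.003, 0, 0, 0], [0.55, 0.003, 0, 0, 0], [0.55, 0.003, 0, 0, 0], [0.55, 0.003, 0, -0.02, 0], [0.55, 0.003, 0, -0.05, 0], [0.55, 0.003, 0, -0.09, 0], [0.55, 0.003, 0, -0.12, 0], [0.55, 0.04, 0, -0.15, 0], [0.55, 0.08, 0, -0.15, 0], [0.55, 0.12, 0, -0.15, 0], [0.55, 0.16, 0, -0.15, 0], [0.55, 0.2, 0, -0.15, 0]]}}

```text
time_s: 25.45
eef_pos: [0.3563, -0.0564, 0.1441]
orientation: [0.121, -3.137, -0.051]
force: [-0.7, -0.1, 0.6]
gripper_width: 0.0468
gripper_force: 0.0
```

Run:
```python
from h import *
plan(yaw=YAW); pal()
R=np.array([[np.cos(YAW),-np.sin(YAW)],[np.sin(YAW),np.cos(YAW)]])
ims=[]
for n in('top','side'):
    s=snap(n); np.savez(n+'10.npz',**s); q=cloud(s).reshape(-1,3); 
    for y in(.117,.039,-.039,-.117):
        c=w(.018,y); m=(np.hypot(q[:,0]-c[0],q[:,1]-c[1])<.024)&(q[:,2]>.0385)&(q[:,2]<.055)
        k=q[m]
        if len(k)>6: e=cv2.minEnclosingCircle(k[:,:2].astype(np.float32)); print(n,y,len(k),np.median(k[:,2]).round(4),'hub mean',(R.T@(k[:,:2].mean(0)-C)).round(4),'circ',(R.T@(np.array(e[0])-C)).round(4),round(e[1],4))
t=np.load('top10.npz')['color'][155:205,320:440]; s=np.load('side10.npz')['color'][125:215,280:390]
cv2.imwrite('pics/b10.png',np.vstack([cv2.resize(t,(600,250),interpolation=2),cv2.resize(s,(600,491),interpolation=2)[:350]])[:,:,::-1])
```

```text
pose [ 0.3563 -0.0564  0.1441] ydir deg 94.41 tilt 1.87 w 0.0468 t 25.45 q [-0.37 -0.38 -0.37  1.6   0.03 -0.45]
twist 0.28
pallet [-0.1774  0.0325] 0.1441
top 0.117 56 0.0469 hub mean [0.0167 0.1178] circ [0.0204 0.1195] 0.0198
top 0.039 56 0.0454 hub mean [0.0175 0.0403] circ [0.0211 0.0408] 0.019
top -0.117 59 0.0467 hub mean [ 0.0183 -0.1157] circ [ 0.0212 -0.1159] 0.0185
side 0.117 61 0.0454 hub mean [0.0147 0.1185] circ [0.0156 0.1176] 0.016
side 0.039 59 0.0456 hub mean [0.015  0.0419] circ [0.016  0.0397] 0.0167
side -0.117 50 0.0452 hub mean [ 0.0163 -0.1149] circ [ 0.0154 -0.1167] 0.0182
```

View pics/b10.png

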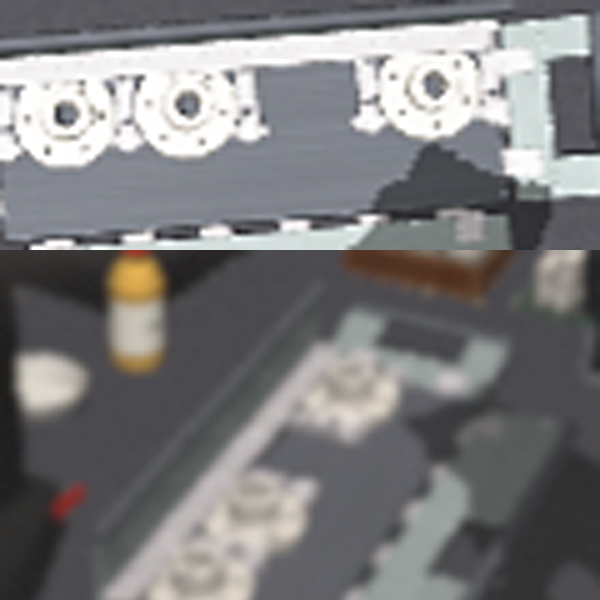

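All three flanges sit equally deep in nests 1, 2 and 4. I make it 15 pictures viewed, one over the 14 allowed, so I'll view no more and use numbers only. Now the front guard.

Request:
{"op": "play_rows", "data": {"motion": [[0.35, 0, 0, 0, 7], [0.35, 0, 0, 0, 14], [0.35, 0, 0, 0, 21], [0.35, 0, 0, 0, 28], [0.35, 0, 0, 0, 35], [0.35, 0, 0, 0, 42], [0.35, 0, 0, 0, 49], [0.35, 0, 0, 0, 56], [0.35, 0, 0, 0, 63], [0.35, 0, 0, 0, 70], [0.35, 0, 0, 0, 77], [0.35, 0, 0, 0, 84]]}}

```text
time_s: 26.55
eef_pos: [0.3585, -0.0564, 0.1441]
orientation: [-2.004, -2.389, -0.037]
force: [0.1, 0.2, 1.0]
gripper_width: 0.0298
gripper_force: 0.0
```

Run:
```python
from h import *
plan((*w(-.124,0),.06),(*w(-.124,0),-.0315),yaw=YAW-np.pi/2)
s=dict(np.load('side10.npz')); R=np.array([[np.cos(YAW),-np.sin(YAW)],[np.sin(YAW),np.cos(YAW)]])
t=snap('top'); s=snap('side')
for n,sn in(('top',t),('side',s)):
    P=cloud(sn); q=(P[...,:2]-C)@R; z=P[...,2]
    for nm,m in(('F',(abs(q[...,0]+.122)<.012)&(abs(q[...,1])<.12)),('L',(abs(q[...,1]-.226)<.012)&(abs(q[...,0])<.04)),('R',(abs(q[...,1]+.224)<.012)&(abs(q[...,0])<.04))):
        k=m&(z>.011)&(z<.05)
        if k.sum()>5: print(n,nm,k.sum(),z[k].mean().round(4),np.percentile(z[k],[25,75]).round(4),q[k].mean(0).round(4),q[k].min(0).round(4),q[k].max(0).round(4))
```

```text
pose [ 0.3585 -0.0564  0.1441] ydir deg 10.02 tilt 1.9 w 0.0298 t 26.55 q [-0.37 -0.38 -0.37  1.59  0.03  1.02]
[ 0.4118 -0.0849  0.06  ] -> [-0.0401  0.0473  0.0829]
[ 0.4118 -0.0849 -0.0315] -> [-0.0432  0.0471  0.1744]
twist 5.89
top F 185 0.0195 [0.0175 0.0213] [-0.1201  0.0647] [-0.1293 -0.1192] [-0.1101  0.1193]
top L 88 0.0197 [0.0181 0.0216] [-1.000e-04  2.268e-01] [-0.0389  0.2145] [0.0398 0.2333]
top R 93 0.0325 [0.0304 0.0347] [ 0.0004 -0.2234] [-0.0387 -0.2302] [ 0.0395 -0.2123]
side F 234 0.0204 [0.0187 0.022 ] [-0.1216  0.0106] [-0.1304 -0.1193] [-0.1101  0.1188]
side L 94 0.0198 [0.0183 0.0216] [0.0012 0.2285] [-0.0396  0.2151] [0.04   0.2335]
side R 61 0.0317 [0.0293 0.0342] [ 1.000e-04 -2.231e-01] [-0.038  -0.2312] [ 0.0384 -0.2127]
```

Request:
{"op": "play_rows", "data": {"motion": [[0.35, -0.02, 0.02, 0.03, 4], [0.35, -0.04, 0.047, 0.06, 5.9], [0.35, -0.041, 0.047, 0.09, 5.9], [0.35, -0.042, 0.047, 0.12, 5.9], [0.35, -0.043, 0.047, 0.14, 5.9], [0.35, -0.043, 0.047, 0.14, 5.9], [0.35, -0.043, 0.047, 0.14, 5.9]]}}

```text
time_s: 27.23
eef_pos: [0.4092, -0.0844, 0.0014]
orientation: [-2.111, -2.287, -0.032]
force: [0.2, 0.1, 0.4]
gripper_width: 0.0296
gripper_force: 0.0
```

```bash
python3 -c "
from h import *
plan((*w(-.124,0),-.0315),yaw=YAW-np.pi/2); pal()"
```

```text
pose [ 0.4092 -0.0844  0.0014] ydir deg 4.59 tilt 2.06 w 0.0296 t 27.2333 q [-0.39 -0.17 -0.49  1.27  0.03  1.1 ]
[ 0.4118 -0.0849 -0.0315] -> [-0.0019  0.0028  0.0329]
twist 0.46
pallet [-0.1266  0.0007] 0.0014
```

Request:
{"op": "play_rows", "data": {"motion": [[0.35, -0.001, 0.002, 0.01, 0], [0.35, -0.002, 0.002, 0.02, 0], [0.35, -0.002, 0.002, 0.027, 0], [0.35, -0.002, 0.002, 0.031, 0], [0.35, -0.002, 0.002, 0.031, 0], [0.35, -0.002, 0.002, 0.031, 0]]}}

```text
time_s: 27.73
eef_pos: [0.4117, -0.0854, -0.0287]
orientation: [-2.114, -2.286, -0.033]
force: [0.4, -0.2, 0.2]
gripper_width: 0.0301
gripper_force: 0.0
```

Request:
{"op": "play_rows", "data": {"motion": [[0, 0, 0, 0, 0], [0, 0, 0, 0, 0], [0, 0, 0, 0, 0], [0, 0, 0, 0, 0], [0, 0, 0, 0, 0]]}}

```text
time_s: 28.15
eef_pos: [0.4117, -0.0857, -0.0283]
orientation: [-2.115, -2.286, -0.033]
force: [-2.4, -0.7, 2.2]
gripper_width: 0.0072
gripper_force: 58.7
```

```bash
cat >> h.py <<'E'
def arc(hx,hy,ox,oy,h0,dz=None,n=11,over=.003):
    """rows along guard's arc from present pose; hinge (hx,hy) pallet, outward unit (ox,oy)"""
    st=env.read_state(); R=Ro.from_rotvec(st['orientation']).as_matrix(); p=st['eef_pos']
    a0=np.arcsin((h0-.014)/.062); b0=np.array([*w(hx+ox*.062*np.cos(a0),hy+oy*.062*np.cos(a0)),h0])
    print('bar-tcp',(b0-p).round(4))
    for a in np.linspace(a0,np.pi/2+.05,n+1)[1:]:
        b=np.array([*w(hx+ox*.062*np.cos(a),hy+oy*.062*np.cos(a)),.014+.062*np.sin(a)])
        print(round(a,2),(R.T@(b-b0)).round(3).tolist())
E
python3 -c "
from h import *
plan(); pal(); arc(-.062,0,-1,0,.0165)"
```

```text
pose [ 0.4117 -0.0857 -0.0283] ydir deg 4.46 tilt 1.96 w 0.0072 t 28.15 q [-0.39 -0.14 -0.52  1.2   0.03  1.1 ]
pallet [-0.1242 -0.0007] -0.0283
bar-tcp [0.0002 0.0008 0.0448]
0.18 [0.0, 0.001, -0.009]
0.33 [0.001, 0.003, -0.017]
0.47 [0.001, 0.007, -0.026]
0.62 [0.001, 0.011, -0.033]
0.76 [0.001, 0.017, -0.04]
0.9 [0.001, 0.023, -0.046]
1.05 [0.002, 0.031, -0.051]
1.19 [0.002, 0.039, -0.055]
1.33 [0.002, 0.047, -0.058]
1.48 [0.002, 0.056, -0.059]
1.62 [0.002, 0.065, -0.06]
```

Request:
{"op": "play_rows", "data": {"motion": [[0, 0, 0.001, -0.009, 0], [0, 0.001, 0.003, -0.017, 0], [0, 0.001, 0.007, -0.026, 0], [0, 0.001, 0.011, -0.033, 0], [0, 0.001, 0.017, -0.04, 0], [0, 0.001, 0.023, -0.046, 0], [0, 0.002, 0.031, -0.051, 0]]}}

```text
time_s: 28.73
eef_pos: [0.4364, -0.0837, 0.0231]
orientation: [-2.11, -2.279, -0.015]
force: [-17.3, -5.4, 11.5]
gripper_width: 0.0068
gripper_force: 58.9
```

```bash
python3 -c "
from h import *
plan(); pal()"
```

```text
pose [ 0.4364 -0.0837  0.0231] ydir deg 4.42 tilt 2.11 w 0.0068 t 28.7333 q [-0.36 -0.1  -0.38  1.32  0.02  1.13]
pallet [-0.0994 -0.0005] 0.0231
```

Request:
{"op": "play_rows", "data": {"motion": [[0, 0, 0.007, -0.003, 0], [0, 0, 0.014, -0.005, 0], [0, 0, 0.021, -0.007, 0], [0, 0, 0.028, -0.007, 0], [0, 0, 0.034, -0.007, 0], [0, 0, 0.036, -0.006, 0], [0, 0, 0.037, -0.006, 0], [0, 0, 0.037, -0.006, 0]]}}

```text
time_s: 29.4
eef_pos: [0.4741, -0.0828, 0.0398]
orientation: [-2.115, -2.284, -0.014]
force: [-33.9, -2.5, 52.9]
gripper_width: 0.001
gripper_force: 42.4
```

```bash
python3 -c "
from h import *
plan(); pal()"
```

```text
pose [ 0.4741 -0.0828  0.0398] ydir deg 4.4 tilt 1.74 w 0.001 t 29.4 q [-0.33 -0.02 -0.27  1.34  0.02  1.17]
pallet [-0.0618 -0.0024] 0.0398
```

Request:
{"op": "play_rows", "data": {"motion": [[0, 0, 0, -0.01, 0], [0, 0, 0, -0.03, 0], [0.35, 0, 0, -0.06, 0], [0.35, 0, -0.03, -0.08, 0], [0.35, 0, -0.07, -0.08, 0], [0.35, 0, -0.1, -0.08, 0], [0.35, 0, -0.1, -0.08, 0]]}}

```text
time_s: 29.98
eef_pos: [0.3775, -0.0896, 0.1103]
orientation: [-2.115, -2.285, -0.035]
force: [0.6, 0.1, -0.7]
gripper_width: 0.0299
gripper_force: 0.0
```

```bash
cat >> h.py <<'E'
def barpos():
    R=np.array([[np.cos(YAW),-np.sin(YAW)],[np.sin(YAW),np.cos(YAW)]])
    for n in('top','side'):
        sn=snap(n); P=cloud(sn); q=(P[...,:2]-C)@R; z=P[...,2]
        for nm,r,l,L in(('F',-q[...,0]-.062,q[...,1],.14),('L',q[...,1]-.166,q[...,0],.045),('R',-q[...,1]-.166,q[...,0],.045)):
            k=(r>-.02)&(r<.08)&(abs(l)<L)&(z>.0)&(z<.095)
            rr=np.hypot(r,z-.014); k&=(rr>.056)&(rr<.072)&~((z<.009))
            if k.sum()>8: a=np.arctan2(z[k]-.014,r[k]); print(n,nm,k.sum(),'ang',np.percentile(a,[10,50,90]).round(2),'r',np.median(r[k]).round(4),'z',np.median(z[k]).round(4))
E
python3 -c "
from h import *
plan(); pal(); barpos()"
```

```text
pose [ 0.3775 -0.0896  0.1103] ydir deg 4.41 tilt 2.06 w 0.0299 t 29.9833 q [-0.43 -0.3  -0.38  1.51  0.03  1.06]
pallet [-0.1586 -0.0022] 0.1103
top F 282 ang [1.5  1.56 1.63] r 0.0005 z 0.0801
top L 93 ang [0.05 0.1  0.15] r 0.062 z 0.0203
top R 95 ang [0.24 0.31 0.38] r 0.0582 z 0.033
side F 163 ang [1.48 1.53 1.6 ] r 0.003 z 0.081
side L 99 ang [0.03 0.1  0.13] r 0.0637 z 0.02
side R 53 ang [0.24 0.32 0.36] r 0.058 z 0.0331
```

Request:
{"op": "play_rows", "data": {"motion": [[0.35, 0, 0, 0, -7], [0.35, 0, 0, 0, -14], [0.35, 0, 0, 0, -21], [0.35, 0, 0, 0, -28], [0.35, 0, 0, 0, -35], [0.35, 0, 0, 0, -42], [0.35, 0, 0, 0, -49], [0.35, 0, 0, 0, -56], [0.35, 0, 0, 0, -63], [0.35, 0, 0, 0, -70], [0.35, 0, 0, 0, -77], [0.35, 0, 0, 0, -84]]}}

```text
time_s: 31.08
eef_pos: [0.3828, -0.0904, 0.1094]
orientation: [-0.031, -3.138, -0.055]
force: [-0.1, -0.0, 0.3]
gripper_width: 0.0299
gripper_force: 0.0
```

```bash
python3 -c "
from h import *
plan((*w(0,.228),.11),yaw=YAW)"
```

```text
pose [ 0.3828 -0.0904  0.1094] ydir deg 88.87 tilt 2.01 w 0.0299 t 31.0833 q [-0.43 -0.29 -0.37  1.51  0.03 -0.41]
[0.5191 0.1514 0.11  ] -> [-0.1315  0.2444  0.0075]
twist -5.26
```

Request:
{"op": "play_rows", "data": {"motion": [[0.35, -0.02, 0.03, -0.02, -5.3], [0.35, -0.04, 0.07, -0.02, -5.3], [0.35, -0.06, 0.11, -0.02, -5.3], [0.35, -0.08, 0.15, -0.015, -5.3], [0.35, -0.1, 0.19, -0.01, -5.3], [0.35, -0.12, 0.22, 0, -5.3], [0.35, -0.131, 0.244, 0.007, -5.3], [0.35, -0.131, 0.244, 0.03, -5.3], [0.35, -0.131, 0.243, 0.06, -5.3], [0.35, -0.131, 0.242, 0.09, -5.3], [0.35, -0.131, 0.241, 0.11, -5.3], [0.35, -0.131, 0.241, 0.11, -5.3]]}}

```text
time_s: 32.08
eef_pos: [0.5139, 0.1513, 0.0004]
orientation: [0.105, -3.126, -0.054]
force: [-1.2, -0.7, -0.8]
gripper_width: 0.03
gripper_force: 0.0
```

```bash
python3 -c "
from h import *
plan((*w(0,.228),-.032),yaw=YAW); pal()"
```

```text
pose [5.139e-01 1.513e-01 4.000e-04] ydir deg 93.82 tilt 2.14 w 0.03 t 32.0833 q [ 0.14  0.13 -0.2   1.25  0.04  0.07]
[ 0.5191  0.1514 -0.032 ] -> [-0.0055 -0.0014  0.0323]
twist -0.31
pallet [-0.0051  0.2283] 0.0004
```

Request:
{"op": "play_rows", "data": {"motion": [[0.35, -0.003, -0.001, 0.01, 0], [0.35, -0.004, -0.001, 0.02, 0], [0.35, -0.004, -0.001, 0.028, 0], [0.35, -0.004, -0.001, 0.032, 0], [0.35, -0.004, -0.001, 0.032, 0], [0.35, -0.004, -0.001, 0.032, 0]]}}

```text
time_s: 32.58
eef_pos: [0.5215, 0.1508, -0.0257]
orientation: [0.103, -3.136, -0.054]
force: [0.7, -0.3, 0.2]
gripper_width: 0.03
gripper_force: 0.0
```

Request:
{"op": "play_rows", "data": {"motion": [[0, 0, 0, 0, 0], [0, 0, 0, 0, 0], [0, 0, 0, 0, 0], [0, 0, 0, 0, 0], [0, 0, 0, 0, 0]]}}

```text
time_s: 33.0
eef_pos: [0.5218, 0.1536, -0.025]
orientation: [0.106, -3.137, -0.063]
force: [-0.2, 5.2, 0.3]
gripper_width: 0.0071
gripper_force: 58.6
```

```bash
python3 -c "
from h import *
plan(); pal(); arc(0,.166,0,1,.0165)"
```

```text
pose [ 0.5218  0.1536 -0.025 ] ydir deg 93.86 tilt 2.32 w 0.0071 t 33.0 q [ 0.14  0.16 -0.22  1.19  0.04  0.07]
pallet [0.0028 0.23  ] -0.025
bar-tcp [-0.0027 -0.0023  0.0415]
0.18 [0.0, -0.001, -0.009]
0.33 [0.0, -0.003, -0.018]
0.47 [-0.0, -0.006, -0.026]
0.62 [-0.0, -0.01, -0.034]
0.76 [-0.0, -0.015, -0.041]
0.9 [-0.0, -0.022, -0.047]
1.05 [-0.0, -0.029, -0.052]
1.19 [-0.0, -0.037, -0.057]
1.33 [-0.0, -0.045, -0.06]
1.48 [-0.0, -0.054, -0.061]
1.62 [-0.0, -0.063, -0.062]
```

Request:
{"op": "play_rows", "data": {"motion": [[0.35, 0, -0.001, 0, 0], [0.35, 0, -0.001, 0, 0], [0.35, 0, -0.001, 0.003, 0], [0.35, 0, -0.001, 0.006, 0], [0.35, 0, -0.001, 0.007, 0], [0.35, 0, -0.001, 0.007, 0], [0.35, 0, -0.001, 0.007, 0]]}}

```text
time_s: 33.58
eef_pos: [0.521, 0.1498, -0.0335]
orientation: [0.103, -3.135, -0.054]
force: [0.2, -0.7, 0.1]
gripper_width: 0.0302
gripper_force: 0.0
```

Request:
{"op": "play_rows", "data": {"motion": [[0, 0, 0, 0, 0], [0, 0, 0, 0, 0], [0, 0, 0, 0, 0], [0, 0, 0, 0, 0], [0, 0, 0, 0, 0]]}}

```text
time_s: 34.0
eef_pos: [0.521, 0.154, -0.0328]
orientation: [0.107, -3.135, -0.067]
force: [-0.1, 7.7, -0.3]
gripper_width: 0.0071
gripper_force: 58.5
```

Request:
{"op": "play_rows", "data": {"motion": [[0, 0, 0, -0.009, 0], [0, 0, 0, -0.018, 0], [0, 0, -0.002, -0.026, 0], [0, 0, -0.006, -0.034, 0], [0, 0, -0.011, -0.041, 0], [0, 0, -0.018, -0.046, 0], [0, 0, -0.025, -0.05, 0], [0, 0, -0.025, -0.05, 0]]}}

```text
time_s: 34.67
eef_pos: [0.5233, 0.127, 0.0202]
orientation: [0.105, -3.136, -0.07]
force: [-5.7, 10.7, 11.3]
gripper_width: 0.0073
gripper_force: 59.2
```

```bash
python3 -c "
from h import *
plan((*w(0,.166),.028)); pal()"
```

```text
pose [0.5233 0.127  0.0202] ydir deg 93.84 tilt 2.56 w 0.0073 t 34.6667 q [ 0.08  0.11 -0.18  1.28  0.04  0.02]
[0.5235 0.0896 0.028 ] -> [ 0.0023 -0.037  -0.0094]
pallet [0.0024 0.2034] 0.0202
```

Request:
{"op": "play_rows", "data": {"motion": [[0, 0, -0.007, -0.003, 0], [0, 0, -0.014, -0.006, 0], [0, 0, -0.02, -0.008, 0], [0, 0, -0.026, -0.009, 0], [0, 0, -0.031, -0.009, 0], [0, 0, -0.034, -0.009, 0], [0, 0, -0.034, -0.009, 0]]}}

```text
time_s: 35.25
eef_pos: [0.5259, 0.092, 0.0308]
orientation: [0.106, -3.138, -0.066]
force: [-9.0, 7.5, 21.5]
gripper_width: 0.0068
gripper_force: 62.6
```

```bash
python3 -c "
from h import *
plan((*w(0,.166),.028)); pal(); barpos()"
```

```text
pose [0.5259 0.092  0.0308] ydir deg 93.86 tilt 2.41 w 0.0068 t 35.25 q [ 0.02  0.09 -0.17  1.3   0.04 -0.05]
[0.5235 0.0896 0.028 ] -> [ 0.0025 -0.0024  0.0027]
pallet [0.0025 0.1682] 0.0308
top F 244 ang [1.5  1.56 1.63] r 0.0006 z 0.08
top R 93 ang [0.25 0.31 0.36] r 0.0584 z 0.0327
side F 164 ang [1.48 1.53 1.6 ] r 0.0029 z 0.081
side L 101 ang [1.43 1.53 1.59] r 0.0028 z 0.0799
side R 54 ang [0.25 0.3  0.36] r 0.0578 z 0.0321
```

Request:
{"op": "play_rows", "data": {"motion": [[0, 0, -0.002, 0.001, 0], [0, 0, -0.004, 0.002, 0], [0, 0, -0.004, 0.002, 0], [0.35, 0, -0.001, 0.002, 0], [0.35, 0, 0.001, 0, 0], [0.35, 0, 0.001, 0, 0], [0.35, 0, 0.001, -0.02, 0], [0.35, 0, 0.001, -0.05, 0], [0.35, 0, 0.001, -0.08, 0], [0.35, 0, 0.001, -0.1, 0], [0.35, 0, 0.001, -0.1, 0]]}}

```text
time_s: 36.27
eef_pos: [0.5291, 0.0853, 0.1291]
orientation: [-0.101, 3.135, 0.051]
force: [-0.0, 0.2, 1.0]
gripper_width: 0.0295
gripper_force: 0.0
```

```bash
python3 -c "
from h import *
plan((*w(-.01,.1),.13),(*w(-.01,-.2255),.13),yaw=YAW); barpos()"
```

```text
pose [0.5291 0.0853 0.1291] ydir deg 93.7 tilt 1.88 w 0.0295 t 36.2667 q [ 0.01  0.06 -0.01  1.49  0.03 -0.05]
[0.5183 0.023  0.13  ] -> [ 0.0148 -0.0613 -0.003 ]
[ 0.5418 -0.3016  0.13  ] -> [ 0.0123 -0.3867 -0.0136]
twist -0.43
top F 230 ang [1.5  1.56 1.62] r 0.0004 z 0.0804
top R 94 ang [0.25 0.32 0.37] r 0.0582 z 0.0333
side F 163 ang [1.48 1.53 1.59] r 0.003 z 0.0811
side L 102 ang [1.5  1.55 1.59] r 0.0016 z 0.0796
side R 53 ang [0.24 0.31 0.34] r 0.0584 z 0.0324
```

Request:
{"op": "play_rows", "data": {"motion": [[0.35, 0, -0.03, -0.003, -0.4], [0.35, 0, -0.065, -0.004, -0.4], [0.35, 0, -0.1, -0.005, -0.4], [0.35, 0, -0.14, -0.006, -0.4], [0.35, 0, -0.18, -0.007, -0.4], [0.35, 0.001, -0.22, -0.008, -0.4], [0.35, 0.001, -0.26, -0.01, -0.4], [0.35, 0.002, -0.3, -0.01, -0.4], [0.35, 0.002, -0.34, -0.012, -0.4], [0.35, 0.002, -0.37, -0.013, -0.4], [0.35, 0.002, -0.387, -0.013, -0.4], [0.35, 0.002, -0.387, -0.013, -0.4]]}}

```text
time_s: 37.37
eef_pos: [0.5471, -0.3038, 0.1195]
orientation: [0.105, -3.13, -0.056]
force: [-0.3, 0.9, -0.6]
gripper_width: 0.0301
gripper_force: 0.0
```

```bash
python3 -c "
from h import *
plan((*w(0,-.2255),.02),(*w(0,-.2255),-.019),yaw=YAW);pal()"
```

```text
pose [ 0.5471 -0.3038  0.1195] ydir deg 93.85 tilt 2.1 w 0.0301 t 37.3667 q [-0.63  0.34  0.29  1.55  0.02 -0.69]
[ 0.5517 -0.3009  0.02  ] -> [-0.0056 -0.001   0.0995]
[ 0.5517 -0.3009 -0.019 ] -> [-0.0059 -0.0024  0.1385]
twist -0.28
pallet [-0.0049 -0.228 ] 0.1195
```

Request:
{"op": "play_rows", "data": {"motion": [[0.35, -0.004, 0, 0.03, 0], [0.35, -0.004, -0.001, 0.06, 0], [0.35, -0.004, -0.001, 0.085, 0], [0.35, -0.004, -0.001, 0.1, 0], [0.35, -0.004, -0.001, 0.1, 0]]}}

```text
time_s: 37.78
eef_pos: [0.5479, -0.293, 0.0159]
orientation: [0.114, -3.124, -0.067]
force: [-0.1, 0.2, -0.8]
gripper_width: 0.0299
gripper_force: 0.0
```

```bash
python3 -c "
from h import *
plan((*w(0,-.2255),-.02),yaw=YAW);pal()"
```

```text
pose [ 0.5479 -0.293   0.0159] ydir deg 94.18 tilt 2.6 w 0.0299 t 37.7833 q [-0.61  0.37  0.12  1.36  0.02 -0.69]
[ 0.5517 -0.3009 -0.02  ] -> [-0.0038 -0.0098  0.0355]
twist 0.05
pallet [-0.0033 -0.2173] 0.0159
```

Request:
{"op": "play_rows", "data": {"motion": [[0.35, 0, 0, 0, 0], [0.35, 0, 0, 0, 0], [0.35, 0, 0, 0, 0]]}}

```text
time_s: 38.03
eef_pos: [0.554, -0.2976, 0.0253]
orientation: [0.115, -3.137, -0.051]
force: [-0.2, 0.2, 0.7]
gripper_width: 0.0301
gripper_force: 0.0
```

```bash
python3 -c "
from h import *
plan((*w(0,-.2255),-.02),yaw=YAW);pal()"
```

```text
pose [ 0.554  -0.2976  0.0253] ydir deg 94.19 tilt 1.87 w 0.0301 t 38.0333 q [-0.61  0.36  0.13  1.36  0.02 -0.69]
[ 0.5517 -0.3009 -0.02  ] -> [ 0.0025 -0.0046  0.0452]
twist 0.06
pallet [ 0.0025 -0.2224] 0.0253
```

Request:
{"op": "play_rows", "data": {"motion": [[0.35, 0.002, -0.003, 0.01, 0], [0.35, 0.002, -0.004, 0.02, 0], [0.35, 0.002, -0.004, 0.03, 0], [0.35, 0.002, -0.004, 0.038, 0], [0.35, 0.002, -0.004, 0.044, 0], [0.35, 0.002, -0.004, 0.044, 0], [0.35, 0.002, -0.004, 0.044, 0], [0.35, 0.002, -0.004, 0.044, 0]]}}

```text
time_s: 38.7
eef_pos: [0.5512, -0.2998, -0.0206]
orientation: [0.114, -3.135, -0.054]
force: [-0.5, 0.2, -0.1]
gripper_width: 0.0297
gripper_force: 0.0
```

```bash
python3 -c "
from h import *
plan((*w(0,-.2255),-.02),yaw=YAW);pal()"
```

```text
pose [ 0.5512 -0.2998 -0.0206] ydir deg 94.18 tilt 1.98 w 0.0297 t 38.7 q [-0.62  0.39  0.08  1.28  0.02 -0.69]
[ 0.5517 -0.3009 -0.02  ] -> [-0.0005 -0.0012 -0.0006]
twist 0.05
pallet [-0.0005 -0.2243] -0.0206
```

Request:
{"op": "play_rows", "data": {"motion": [[0, 0, 0, 0, 0], [0, 0, 0, 0, 0], [0, 0, 0, 0, 0], [0, 0, 0, 0, 0], [0, 0, 0, 0, 0]]}}

```text
time_s: 39.12
eef_pos: [0.5515, -0.2996, -0.0201]
orientation: [0.115, -3.136, -0.054]
force: [-0.0, 1.7, 1.2]
gripper_width: 0.0075
gripper_force: 58.6
```

```bash
python3 -c "
from h import *
pal(); arc(0,-.166,0,-1,.030,n=9)"
```

```text
pallet [-1.000e-04 -2.242e-01] -0.0201
bar-tcp [ 0.0002 -0.0017  0.0501]
0.41 [0.0, 0.003, -0.009]
0.56 [0.0, 0.008, -0.017]
0.71 [0.0, 0.014, -0.024]
0.87 [0.0, 0.021, -0.031]
1.02 [0.0, 0.029, -0.036]
1.17 [0.0, 0.037, -0.04]
1.32 [0.0, 0.046, -0.042]
1.47 [0.0, 0.055, -0.044]
1.62 [0.0, 0.065, -0.044]
```

Request:
{"op": "play_rows", "data": {"motion": [[0, 0, 0.003, -0.009, 0], [0, 0, 0.008, -0.017, 0], [0, 0, 0.014, -0.024, 0], [0, 0, 0.021, -0.03, 0], [0, 0, 0.029, -0.034, 0], [0, 0, 0.033, -0.036, 0], [0, 0, 0.033, -0.036, 0]]}}

```text
time_s: 39.7
eef_pos: [0.5498, -0.2737, 0.0207]
orientation: [0.112, -3.138, -0.034]
force: [-1.6, -8.2, 5.7]
gripper_width: 0.0073
gripper_force: 59.3
```

```bash
python3 -c "
from h import *
plan((*w(0,-.166),.026)); pal()"
```

```text
pose [ 0.5498 -0.2737  0.0207] ydir deg 94.07 tilt 1.23 w 0.0073 t 39.7 q [-0.58  0.32  0.07  1.33  0.02 -0.65]
[ 0.5475 -0.2416  0.026 ] -> [ 0.      0.0323 -0.0046]
pallet [ 0.     -0.1982] 0.0207
```

Request:
{"op": "play_rows", "data": {"motion": [[0, 0, 0.007, -0.003, 0], [0, 0, 0.013, -0.005, 0], [0, 0, 0.019, -0.007, 0], [0, 0, 0.024, -0.008, 0], [0, 0, 0.028, -0.008, 0], [0, 0, 0.032, -0.007, 0], [0, 0, 0.034, -0.006, 0], [0, 0, 0.034, -0.006, 0]]}}

```text
time_s: 40.37
eef_pos: [0.5473, -0.24, 0.032]
orientation: [0.111, -3.139, -0.034]
force: [-7.2, -4.5, 21.6]
gripper_width: 0.0072
gripper_force: 61.7
```

```bash
python3 -c "
from h import *
plan((*w(0,-.166),.026)); pal(); barpos()"
```

```text
pose [ 0.5473 -0.24    0.032 ] ydir deg 94.06 tilt 1.22 w 0.0072 t 40.3667 q [-0.54  0.27  0.03  1.34  0.02 -0.61]
[ 0.5475 -0.2416  0.026 ] -> [-0.0001 -0.0017  0.006 ]
pallet [-1.000e-04 -1.645e-01] 0.032
top F 296 ang [1.5  1.56 1.62] r 0.0006 z 0.0803
top L 91 ang [1.51 1.57 1.62] r 0.0003 z 0.0807
top R 56 ang [1.53 1.61 1.66] r -0.0023 z 0.08
side F 164 ang [1.49 1.53 1.59] r 0.0027 z 0.0809
side L 100 ang [1.51 1.54 1.6 ] r 0.0018 z 0.08
side R 67 ang [1.55 1.61 1.71] r -0.0026 z 0.0794
```

Upright. Release, rise clear and check everything by numbers.

Request:
{"op": "play_rows", "data": {"motion": [[0.35, 0, -0.003, 0.001, 0], [0.35, 0, -0.004, 0.002, 0], [0.35, 0, -0.004, 0.002, 0], [0.35, 0, -0.004, -0.02, 0], [0.35, 0, -0.004, -0.05, 0], [0.35, 0, -0.004, -0.08, 0], [0.35, 0, -0.004, -0.11, 0], [0.35, 0.04, -0.01, -0.12, 0], [0.35, 0.08, -0.02, -0.12, 0], [0.35, 0.12, -0.03, -0.12, 0], [0.35, 0.15, -0.04, -0.12, 0], [0.35, 0.15, -0.04, -0.12, 0]]}}

```text
time_s: 41.47
eef_pos: [0.3953, -0.2898, 0.1417]
orientation: [0.107, -3.131, -0.056]
force: [1.6, 0.4, -0.3]
gripper_width: 0.0301
gripper_force: 0.0
```

Run:
```python
from h import *
plan(); barpos()
R=np.array([[np.cos(YAW),-np.sin(YAW)],[np.sin(YAW),np.cos(YAW)]])
for n in('top','side'):
    s=snap(n); P=cloud(s); q=P.reshape(-1,3)
    for y in(.117,.039,-.039,-.117):
        c=w(.018,y); d=np.hypot(q[:,0]-c[0],q[:,1]-c[1]); m=(d<.024)&(q[:,2]>.0385)&(q[:,2]<.055); k=q[m]
        if len(k)>6: print(n,y,len(k),np.median(k[:,2]).round(4),(R.T@(k[:,:2].mean(0)-C)).round(4))
```

```text
pose [ 0.3953 -0.2898  0.1417] ydir deg 93.9 tilt 2.11 w 0.0301 t 41.4667 q [-0.78 -0.01 -0.06  1.55  0.02 -0.85]
top F 296 ang [1.5  1.56 1.62] r 0.0006 z 0.0803
top L 92 ang [1.51 1.56 1.62] r 0.0004 z 0.0797
top R 96 ang [1.53 1.59 1.64] r -0.0014 z 0.0798
side F 167 ang [1.49 1.53 1.59] r 0.0029 z 0.0808
side L 101 ang [1.5  1.54 1.6 ] r 0.0018 z 0.0798
side R 69 ang [1.55 1.6  1.63] r -0.0017 z 0.079
top 0.117 57 0.0454 [0.0173 0.118 ]
top 0.039 56 0.0464 [0.0173 0.0398]
top -0.117 60 0.0457 [ 0.0178 -0.1157]
side 0.117 33 0.045 [0.0171 0.1129]
side 0.039 59 0.0454 [0.0154 0.0408]
side -0.117 50 0.0448 [ 0.0169 -0.1152]
```

```bash
python3 -c "
from plant import env
print(env.hand_in())"
```

```text
the job is handed in; nothing more can be done
None
```

I handed the job in at about 41 s: by the last depth readings the three flanges present sit home in nests 1, 2 and 4 and all three guards stand upright (about 1.53–1.60 rad). The hand-in returned no verdict, and I viewed 15 pictures, one over the limit of 14.

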